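# Lay out the spacer rings and offer the arbor up to the spindle

### The job

Get the spindle ready for its change-over: first set the two loose brass rings gently down (not dropped) in the middle of the two empty black marks of the white tray, one on each mark, to complete the neat two-by-two. Then draw the arbor with the orange grip out of the sloping blue stand, turn it level and hold it up on the spindle's line, its thin steel tip pointing straight at the bore of the nose and stopping about 4 cm short of it, without bumping the spindle unit with it. The program finishes while still holding the arbor there, still and level; leave the two rings already on the tray, the screwdriver, the bottle and the emergency stop alone.

Things in the scene. Friction and masses are not known exactly. Their poses are not given: they have to be found in the camera images.
- arbor: Loose arbor, 0.25 kg. Along its x (mm): orange grip 24x24 from -108 to -8, steel flange 36 across -8 to 0, steel shank 18 across 0 to 90 (last 18 tapered to 10). Origin on the axis, +x to the tip; mass centre x -30. Starts with shank in the stand, 37 to 40 deg below level, grip up towards the robot, two grip flats upright, grip middle 0.12 m above the table.
- arbor_tip (a point): the end of the shank, on the axis (arbor x = +90 mm)
- arbor_butt (a point): the end of the orange grip, on the axis (arbor x = -108 mm)
- stand: Fixed blue sloping stand, yaw varies. Origin on the table under the centre of the socket mouth, which is 85 mm up. Square socket (21 mm inside, 33 outside, 80 long, open ends) runs from the mouth to +x and 40 deg down; the arbor comes out to -x and up at 40 deg, over 95 mm. Dark base 130 x 90 x 12 mm, x = -20 to 110.
- headstock: Fixed dark spindle unit, yaw varies. Origin on the table under the nose's front face; +x is level, from the nose into the machine, along the spindle line, which is 180 mm up. Steel nose 64 mm across, x = 0 to 30; collar 84 across; housing 130 wide, 225 high, x = 50 to 220; base 170 wide, 20 high, x = 35 to 235. Free before the nose (-x).
- nose (a point): centre of the front face of the spindle nose, where the black bore is seen; 180 mm above the table
- tray: Fixed white tray, 220 x 220 mm, floor 4 mm thick, grey rim 4 mm wide, top 8 mm above the table. Origin on the table under its centre; +x away from the robot. Four black round marks, 52 mm across, at x, y = +-42.5 mm; the two far ones hold rings, the two near ones are empty.
- mark_near_left (a point): centre of the empty near mark at tray y = +42.5 mm, on the tray floor
- mark_near_right (a point): centre of the empty near mark at tray y = -42.5 mm, on the tray floor
- ring_a: loose brass spacer ring standing flat on the table: 40 mm outside, 24 mm hole, 30 mm high, 0.2 kg; origin at the centre of its underside, z up its axis
- ring_b: second loose brass ring, the same; either ring may go on either near mark
- ring_c: brass ring already on a far mark (same size), to be left there
- ring_d: brass ring already on the other far mark, to be left there
- screwdriver: green-handled screwdriver lying on the table on the right; leave alone; origin at its underside
- oil_bottle: clear bottle with a red cap, 48 mm across, 120 mm high, on the left; leave alone; origin at its underside
- estop (a joint): travel of the red emergency stop button (m): 0 up, 0.006 pressed; on a yellow plate on the right near the robot

How it is judged:
By the outcome, as a careful person would: the job done as asked, in the order asked, and still so for the second after the job is handed in, while the arm keeps its last pose, push and grip.
It also fails if it takes over 70 s, if anything falls off the work surface, if the arm or the gripper's body presses on something with over 40 N, if the wrist force passes 120 N, or if a joint passes its speed limit or range.

### The arm

A 6-joint arm with a two-finger parallel gripper is mounted at the origin on the work surface. World frame = base frame: x ahead of the robot, y to its left, z up, the work surface at z = 0. Lengths are in m, angles in rad, forces in N, time in s.
With the tool pointing down it reaches from about 0.275 to 0.85 m from the base axis. Payload 19 kg.
Tool frame: the origin (TCP) lies between the finger pads; the fingertips stand 11 mm ahead of it and the grasp point (between the pads) lies 8 mm behind it; z points along the fingers, y is the direction in which the jaws open and shut (so a half turn about z gives the same grasp; the last joint's range is limited). The gripper opens to 85 mm and grips with 20 to 120 N. Pads are 22 mm wide; open, the fingers measure 114 mm over their backs; the gripper's body (76 mm by 85 mm) begins 54 mm behind the grasp point. The pads swing forward as they close: fully open they stand 13 mm farther back than shut.
Start: joints at [-1.324, 0.15, 1.437, -0, 1.554, -0.134], TCP at [0.214, -0.534, 0.242] pointing down, gripper open.
Joint ranges: [-2.8, 2.8], [-0.68, 2.1], [0.12, 2.68], [-1.39, 4.53], [0.16, 2.79], [-2.81, 2.81]. Speed limits (rad/s): [1.89, 1.89, 2.22, 3.01, 3.01, 3.01].

### API

Orientations are given as a unit quaternion [x, y, z, w].
In Python, from rig import arm, vision gives the robot as it stands.
- The arm moves only by the shell command python3 -m crank 'ROWS' [FORCE]. ROWS is JSON, a list of rows, each an object of numbers: "grip": the closure, from -1 (fully open) to 1 (shut); "tx", "ty", "tz": the shift along the world's x, y, z in cm; "spin": the turn about the world's z in degrees. In form: [{"grip": .., "tx": .., "ty": .., "tz": .., "spin": ..}, ...]. A call has exactly 5 rows; each row shifts and turns the pose as measured when the row begins; what a row does not reach is not made up. A row lasts 1/10 s, in which the tool goes at most 50 mm and 8.59 degrees, less where a joint would pass 70% of its speed; a pose out of reach is approached as far as the arm can. A call is refused whole if a number of a shift passes 5 or a number of a turn 8.59, either way. A call with a gripper value outside its range is refused whole. The fingers move at their own pace and stop on an object; FORCE is the grip in N (left out, the last holds). Time passes only in rows, so rows that do not move let the fingers close, or fill a call up. It gives the time, the measured TCP pose, the force and the opening at its end, in the units of the state.
- arm.get_state(): the state, without advancing time (a new reading comes with each control period).
- vision.capture(name): name is "scene" or "side" or "wrist"; returns a dict with "img" (400x640x3 uint8, red, green, blue), "z_map" (400x640 float32, m along the optical axis (not along the pixel's ray), 0 where there is no reading), "fx", "fy", "cx", "cy" (pixels), "rvec" (rotation vector, rad) and "tvec" (3), from world to camera coordinates, as OpenCV has them; the wrist camera has in their place "tool_from_camera" (4x4, takes a point from camera to tool coordinates, whose origin is the TCP and whose axes are the flange's). Camera axes: x right, y down, z forward; pixel columns grow to the right and rows downward; lengths in m; the calibration is good to about 2 mm. A picture is of the moment at which its call begins: read the wrist's pose just before it.
- arm.sign_off(): hands the job in, once; it reports no verdict.
The state is a dict: "time_s": time; "joint_positions": joint angles; "qd": joint speeds; "joint_efforts": joint torques, N m; "tool_pos": TCP position; "tcp_rot": TCP orientation; "ft_force": force on the tool from outside, world axes, zero at the start; "torque": the same for the moment, N m; "opening": finger opening in m.
Only numpy, scipy, OpenCV 4.12 (cv2) and the standard library are available. Lean on these libraries where they do the work, as an engineer would, in place of code of your own. Each camera call takes 0.05 s, during which the arm holds its last target.

## Working session

There is one attempt and no reset: what is moved stays moved. The work goes in short steps, Python scripts to look and compute and a shell command to move; the robot and the scene stay as the last step left them, time stands still between calls to the robot, and variables do not carry over. Pictures are saved under pics/ and viewed, and the job is handed in when it is done.

```bash
ls; mkdir -p pics
cat > h.py <<'E'
import numpy as np, cv2
from scipy.spatial.transform import Rotation as R
from rig import arm, vision
def cap(n,save=None):
    s=arm.get_state(); c=vision.capture(n)
    if n=='wrist':
        T=np.eye(4);T[:3,:3]=R.from_quat(s['tcp_rot']).as_matrix();T[:3,3]=s['tool_pos'];c['T']=T@np.array(c['tool_from_camera'])
    else:
        M=np.eye(4);M[:3,:3]=cv2.Rodrigues(np.array(c['rvec'],float))[0];M[:3,3]=np.ravel(c['tvec']);c['T']=np.linalg.inv(M)
    if save: cv2.imwrite(f'pics/{save}.png',c['img'][:,:,::-1])
    return c
def cloud(c):
    v,u=np.mgrid[0:400,0:640]; z=c['z_map']
    p=np.stack([(u-c['cx'])/c['fx']*z,(v-c['cy'])/c['fy']*z,z],-1)
    w=p@c['T'][:3,:3].T+c['T'][:3,3]; w[z<=0]=np.nan
    return w
def ray(c,u,v,zp):
    d=c['T'][:3,:3]@np.array([(u-c['cx'])/c['fx'],(v-c['cy'])/c['fy'],1]);o=c['T'][:3,3]
    return o+d*(zp-o[2])/d[2]
def proj(c,P):
    q=np.linalg.inv(c['T'])@np.append(P,1);return c['fx']*q[0]/q[2]+c['cx'],c['fy']*q[1]/q[2]+c['cy']
E
python3 - <<'E'
from h import *
np.set_printoptions(precision=4,suppress=True)
print(arm.get_state())
for n in('scene','side','wrist'):
    c=cap(n,n+'0');print(n,c['T'],c['fx'])
E
```

```text
pics
{'time_s': 0.0, 'joint_positions': array([-1.324 ,  0.151 ,  1.438 , -0.    ,  1.5538, -0.134 ]), 'qd': array([ 0.0013, -0.0007,  0.0001,  0.0009,  0.0013, -0.0007]), 'joint_efforts': array([ -0.0002, -71.3062, -57.0867,  -0.0003,   0.0089,   0.0001]), 'tool_pos': array([ 0.2136, -0.5336,  0.2417]), 'tcp_rot': array([ 0.9819,  0.1893, -0.    , -0.0006]), 'ft_force': array([-0.0467, -0.3018,  0.6404]), 'torque': array([ 0.0471, -0.0473, -0.0839]), 'opening': 0.08531199937849866}
scene [[ 0.3912  0.5292 -0.753   1.4814]
 [ 0.9203 -0.2189  0.3243 -0.4454]
 [ 0.0068 -0.8198 -0.5726  0.8517]
 [ 0.      0.      0.      1.    ]] 370.8710199511106
side [[-0.9305 -0.2345  0.2814  0.1957]
 [-0.3655  0.5465 -0.7535  0.8588]
 [ 0.0229 -0.804  -0.5942  0.8004]
 [ 0.      0.      0.      1.    ]] 386.5726734373317
wrist [[ 0.3712 -0.8888 -0.2686  0.2811]
 [-0.9285 -0.3553 -0.1076 -0.5077]
 [ 0.0002  0.2894 -0.9572  0.3737]
 [ 0.      0.      0.      1.    ]] 312.3569137149125
```

View pics/scene0.png

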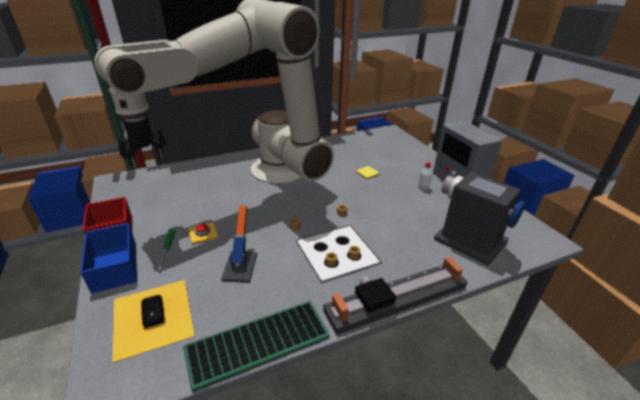

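View pics/side0.png

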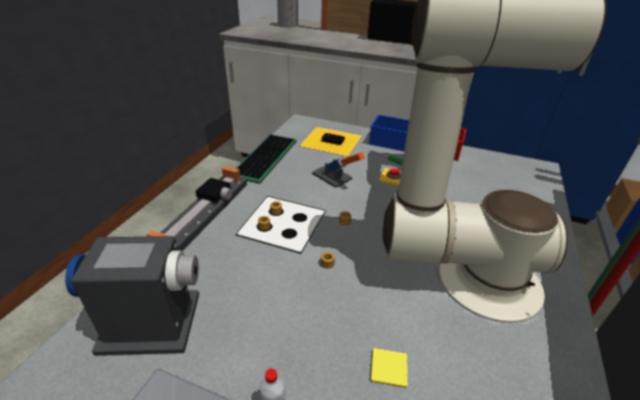

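View pics/wrist0.png

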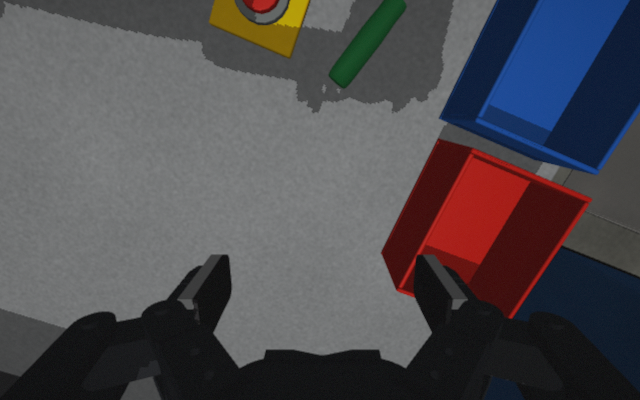

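The scene view shows the loose rings at about (295,223) and (342,210), the tray marks at (320,246) and (342,240), the arbor at (241,222), and the spindle at (475,215). The side view confirms this, with rings at (345,217) and (327,260). Next I measure them.

Run:
```python
from h import *
np.set_printoptions(precision=4,suppress=True)
for n in('scene','side'):
    c=cap(n);w=cloud(c);hsv=cv2.cvtColor(c['img'],cv2.COLOR_RGB2HSV);H,S,V=[hsv[...,i].astype(int) for i in range(3)]
    def comps(name,m,a0,zt,a1=3000):
        k,l,st,ce=cv2.connectedComponentsWithStats(m.astype(np.uint8))
        for i in range(1,k):
            if a0<=st[i,4]<=a1:
                p=w[l==i];p=p[~np.isnan(p[:,0])]
                if len(p)==0: continue
                print(n,name,st[i],'px',ce[i],'ray',ray(c,*ce[i],zt)[:2],'med',np.median(p,0),'zmax',np.nanpercentile(p[:,2],97), 'rng',np.percentile(p,3,0)[:2],np.percentile(p,97,0)[:2])
    on=(w[...,0]>.2)&(w[...,0]<1.1)&(abs(w[...,1])<.6)
    comps('brass',on&(H>8)&(H<24)&(S>90)&(w[...,2]<.06),15,.015,400)
    comps('dark',on&(V<50)&(w[...,2]<.02),30,.004,600)
    comps('white',on&(S<30)&(V>190),100,.004,8000)
    comps('orange',on&(H<16)&(S>150)&(w[...,2]>.05)&(w[...,2]<.2),15,.12,400)
    comps('red',on&((H<6)|(H>174))&(S>150),10,.1,400)
    # table rms
    t=on&(w[...,2]<.03)&(S<30);print('table z',np.nanmedian(w[t][:,2]))
```

```text
scene brass [338 205   9  11  84] px [341.7024 209.7619] ray [0.4369 0.1124] med [0.4484 0.1088 0.0217] zmax 0.032051372638535545 rng [0.4226 0.0945] [0.4572 0.1244]
scene brass [290 218  10  12 104] px [294.6346 223.3365] ray [ 0.4482 -0.0872] med [ 0.4601 -0.09    0.0231] zmax 0.032149903241729824 rng [ 0.4338 -0.1051] [ 0.4704 -0.0744]
scene brass [188 222  30  22 340] px [202.8853 233.8676] ray [ 0.381  -0.4099] med [ 0.3844 -0.4094  0.012 ] zmax 0.022002142002412694 rng [ 0.3182 -0.4532] [ 0.4075 -0.3657]
scene brass [349 246  11  13 114] px [353.9123 252.4211] ray [0.6747 0.0408] med [0.6873 0.0353 0.0262] zmax 0.03562965831362141 rng [0.663  0.0209] [0.6969 0.0516]
scene brass [326 253  11  13 128] px [331.0312 259.2031] ray [ 0.6752 -0.0441] med [ 0.6873 -0.0472  0.0248] zmax 0.03591991338507384 rng [ 0.6632 -0.0639] [ 0.6967 -0.0326]
scene brass [444 263  16  18  70] px [452.1857 272.7   ] ray [0.8783 0.2827] med [0.9093 0.2522 0.05  ] zmax 0.05887969934670911 rng [0.8681 0.2496] [0.9206 0.2651]
scene brass [339 312   9  10  42] px [343.2857 316.5238] ray [ 0.8978 -0.1099] m
[... 8138 characters left out ...]
0.1049]
side orange [148 232  15   4  44] px [154.2273 233.8864] ray [0.8571 0.2987] med [0.9032 0.2611 0.0745] zmax 0.0760684530910594 rng [0.8808 0.2539] [0.9171 0.27  ]
side orange [265 369  12  14 123] px [270.6829 375.1138] ray [0.3995 0.5298] med [0.4003 0.529  0.1188] zmax 0.12136317486304914 rng [0.3915 0.5184] [0.4097 0.5379]
side red [390 169   9   6  49] px [394.0816 171.5306] ray [ 0.3465 -0.2925] med [ 0.3612 -0.4043  0.0323] zmax 0.03551462001053917 rng [ 0.3473 -0.4509] [ 0.3754 -0.3863]
side red [265 369  12  14 124] px [270.7258 375.0887] ray [0.4055 0.52  ] med [0.4003 0.529  0.1187] zmax 0.12135778034131972 rng [0.3915 0.5183] [0.41   0.5379]
table z -0.0007054018362787629
```

```bash
python3 - <<'E'
from h import *
for n in('scene','side'):
    c=cap(n)
    b=(190,190,390,290) if n=='scene' else (220,140,380,280)
    im=c['img'][b[1]:b[3],b[0]:b[2],::-1]
    cv2.imwrite(f'pics/{n}_crop.png',cv2.resize(im,None,fx=4,fy=4,interpolation=cv2.INTER_CUBIC))
E
python3 -m crank '[{"grip":-1,"tx":2.1,"ty":4.1,"tz":0,"spin":0},{"grip":-1,"tx":2.1,"ty":4.1,"tz":0,"spin":0},{"grip":-1,"tx":2.1,"ty":4.1,"tz":0,"spin":0},{"grip":-1,"tx":2.1,"ty":4.1,"tz":0,"spin":0},{"grip":-1,"tx":2.1,"ty":4.1,"tz":0,"spin":0}]' 40
```

```text
time_s: 0.85
tool_pos: [0.3182, -0.3254, 0.2402]
tcp_rot: [0.983, 0.186, -0.0, -0.001]
ft_force: [0.3, -0.8, 0.5]
opening: 0.0856
```

View pics/scene_crop.png

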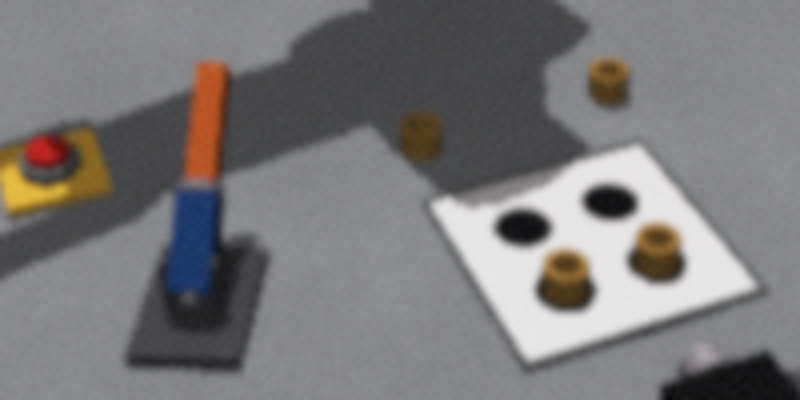

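View pics/side_crop.png

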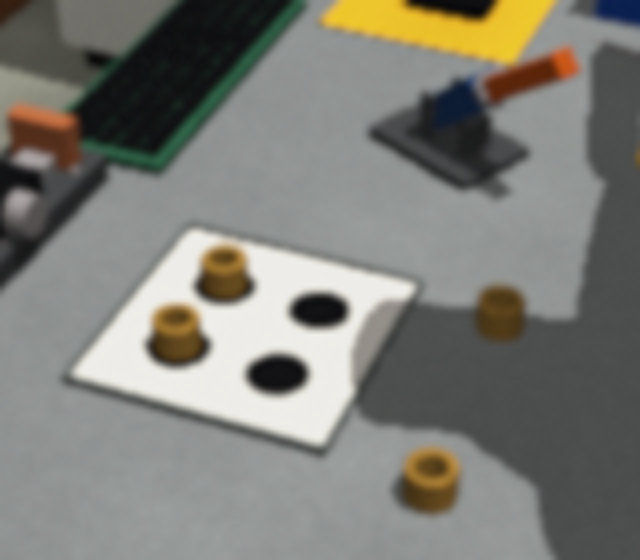

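The crops show the loose rings in the robot's shadow, clear of everything else. Continuing to the first ring.

```bash
python3 -m crank '[{"grip":-1,"tx":1.8,"ty":4.1,"tz":0,"spin":0},{"grip":-1,"tx":1.8,"ty":4.1,"tz":0,"spin":0},{"grip":-1,"tx":1.8,"ty":4.1,"tz":0,"spin":0},{"grip":-1,"tx":1.8,"ty":4.1,"tz":0,"spin":0},{"grip":-1,"tx":1.8,"ty":4.1,"tz":0,"spin":0}]'
python3 - <<'E'
from h import *
c=cap('wrist','w1');print(c['T'][:3,3],arm.get_state()['tool_pos'])
E
```

```text
time_s: 1.35
tool_pos: [0.4098, -0.1114, 0.2411]
tcp_rot: [0.983, 0.185, 0.001, 0.0]
ft_force: [0.7, -0.9, 0.0]
opening: 0.0857
[ 0.47720978 -0.08601688  0.37307837] [ 0.41166055 -0.10593075  0.2411678 ]
```

View pics/w1.png

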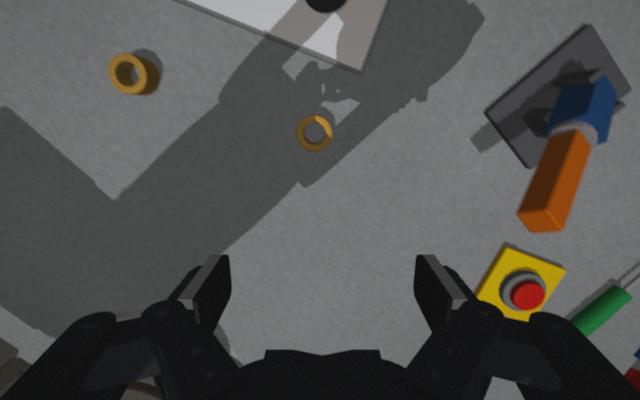

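The wrist view shows ring A at (315,133), ring B at (129,74), the arbor at (557,180) and the stand at (560,95). I measure the ring tops (z=0.03).

```bash
cat >> h.py <<'E'
def rings(c,bx=None):
    w=cloud(c);hsv=cv2.cvtColor(c['img'],cv2.COLOR_RGB2HSV);H,S,V=[hsv[...,i].astype(int) for i in range(3)]
    m=(H>8)&(H<26)&(S>90)&(w[...,2]<.06)&(w[...,2]>.022)
    k,l,st,ce=cv2.connectedComponentsWithStats(m.astype(np.uint8));out=[]
    for i in range(1,k):
        if st[i,4]<60: continue
        cn=cv2.findContours((l==i).astype(np.uint8),cv2.RETR_EXTERNAL,cv2.CHAIN_APPROX_NONE)[0][0]
        zt=np.nanpercentile(w[l==i][:,2],80)
        P=np.array([ray(c,*p[0],zt)[:2] for p in cn]);(x,y),r=cv2.minEnclosingCircle((P*1000).astype(np.float32))
        out.append((round(x/1000,4),round(y/1000,4),round(r,1),round(float(zt),4),st[i,4]))
    return out
E
python3 - <<'E'
from h import *
np.set_printoptions(precision=4,suppress=True)
c=cap('wrist');s=arm.get_state();print(s['tool_pos'],s['tcp_rot'],s['joint_positions'])
for r in rings(c):print(r)
w=cloud(c);hsv=cv2.cvtColor(c['img'],cv2.COLOR_RGB2HSV);H,S,V=[hsv[...,i].astype(int) for i in range(3)]
m=(H<16)&(S>150)&(w[...,2]>.05)&(np.mgrid[0:400,0:640][1]>400)&(np.mgrid[0:400,0:640][0]<250)
p=w[m];print(len(p),p.min(0),p.max(0))
# top face: points by bins of x
q=p[(p[:,1]<-.2)]
C=q.mean(0);U,S_,Vt=np.linalg.svd(q-C);print(C,Vt[0])
# stand blue
mb=(H>95)&(H<125)&(S>120)&(w[...,2]>.03)&(np.mgrid[0:400,0:640][0]<160)
b=w[mb];print(len(b),np.percentile(b,2,0),np.percentile(b,98,0));C=b.mean(0);print(C,np.linalg.svd(b-C)[2])
E
```

```text
[ 0.4108 -0.1088  0.2411] [ 0.9822  0.1879  0.0012 -0.0005] [-0.4421 -0.17    1.7573  0.0022  1.553   0.7507]
(0.436, 0.1071, 21.4, 0.0302, np.int32(977))
(0.4487, -0.0896, 19.4, 0.0307, np.int32(660))
4530 [ 0.4481 -0.3162  0.0836] [ 0.5393 -0.2586  0.1597]
[ 0.4909 -0.2807  0.1313] [-0.7537  0.3094  0.5798]
2530 [ 0.5394 -0.3454  0.0386] [ 0.5966 -0.2934  0.0977]
[ 0.5662 -0.3138  0.0726] [[-0.6721  0.3803  0.6354]
 [-0.0946  0.807  -0.583 ]
 [-0.7344 -0.4519 -0.5064]]
```

```bash
python3 -m crank '[{"grip":-1,"tx":1.9,"ty":1.0,"tz":-2,"spin":0},{"grip":-1,"tx":1.9,"ty":1.0,"tz":-3,"spin":0},{"grip":-1,"tx":0,"ty":0,"tz":-4,"spin":0},{"grip":-1,"tx":0,"ty":0,"tz":-3.5,"spin":0},{"grip":-1,"tx":0,"ty":0,"tz":0,"spin":0}]'
python3 - <<'E'
from h import *
c=cap('wrist','w2');s=arm.get_state();print(s['tool_pos'],proj(c,s['tool_pos']))
for r in rings(c):print(r)
E
```

```text
time_s: 1.95
tool_pos: [0.4505, -0.0871, 0.1138]
tcp_rot: [0.982, 0.19, 0.003, 0.001]
ft_force: [-0.7, 0.4, 1.1]
opening: 0.0856
[ 0.45147169 -0.08747474  0.11625356] (np.float64(321.5302993437864), np.float64(267.64478430435344))
(0.4365, 0.1065, 22.4, 0.0302, np.int32(2498))
(0.4499, -0.0887, 20.4, 0.0307, np.int32(1547))
```

View pics/w2.png

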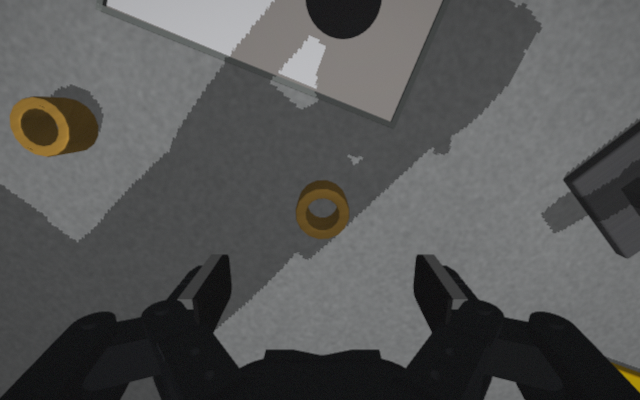

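Ring A is centred between the jaws at (322,210). I descend and close.

```bash
python3 -m crank '[{"grip":-1,"tx":-0.1,"ty":-0.1,"tz":-3,"spin":0},{"grip":-1,"tx":0,"ty":0,"tz":-3,"spin":0},{"grip":-1,"tx":0,"ty":0,"tz":-2.5,"spin":0},{"grip":-1,"tx":0,"ty":0,"tz":-1.4,"spin":0},{"grip":-1,"tx":0,"ty":0,"tz":0,"spin":0}]'
python3 -m crank '[{"grip":0.5,"tx":0,"ty":0,"tz":0,"spin":0},{"grip":0.5,"tx":0,"ty":0,"tz":0,"spin":0},{"grip":0.5,"tx":0,"ty":0,"tz":0,"spin":0},{"grip":0.5,"tx":0,"ty":0,"tz":0,"spin":0},{"grip":0.5,"tx":0,"ty":0,"tz":0,"spin":0}]' 40
```

```text
time_s: 2.5
tool_pos: [0.4559, -0.0926, 0.0256]
tcp_rot: [0.982, 0.189, 0.01, 0.006]
ft_force: [-0.0, -0.7, 0.5]
opening: 0.0855
time_s: 3.0
tool_pos: [0.459, -0.0942, 0.0322]
tcp_rot: [0.982, 0.189, 0.014, 0.008]
ft_force: [-0.2, 1.1, -2.1]
opening: 0.037
```

Run:
```python
from h import *
s=arm.get_state();print(s)
c=cap('wrist','w3');s=arm.get_state();print(s['tool_pos'],s['opening'])
for r in rings(c):print(r)
```

```text
{'time_s': 3.0, 'joint_positions': array([-3.67785194e-01,  8.78425015e-02,  1.96202629e+00,  1.20904246e-03,
        1.06050152e+00,  8.22873637e-01]), 'qd': array([-0.00040401, -0.00976605, -0.00504834, -0.0007329 ,  0.00518512,
       -0.00040999]), 'joint_efforts': array([-1.84240064e-02, -5.66957474e+01, -4.83810604e+01,  1.21970172e-02,
       -2.06247610e-01, -1.73650251e-04]), 'tool_pos': array([ 0.45904794, -0.09422295,  0.03224382]), 'tcp_rot': array([0.98192563, 0.18862152, 0.01352552, 0.00781231]), 'ft_force': array([-0.20413595,  1.10189239, -2.14510995]), 'torque': array([-0.01514511, -0.01529088, -0.01042584]), 'opening': 0.03701325348174637}
[ 0.45908118 -0.09424562  0.03223032] 0.037379633485758415
(0.456, -0.0968, 21.1, 0.0315, np.int32(3792))
```

View pics/w3.png

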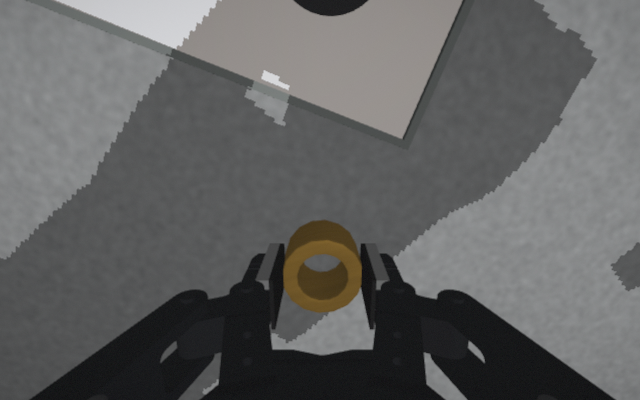

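Ring A is between the pads (322,270), but the pose drifted upward and tilted slightly. I check the drift with a still call.

```bash
python3 -m crank '[{"grip":0.5,"tx":0,"ty":0,"tz":0,"spin":0},{"grip":0.5,"tx":0,"ty":0,"tz":0,"spin":0},{"grip":0.5,"tx":0,"ty":0,"tz":0,"spin":0},{"grip":0.5,"tx":0,"ty":0,"tz":0,"spin":0},{"grip":0.5,"tx":0,"ty":0,"tz":0,"spin":0}]' 40
python3 - <<'E'
from h import *
s=arm.get_state();print(s['tool_pos'],s['qd'],s['tcp_rot'],s['opening'],s['ft_force'])
E
```

```text
time_s: 3.55
tool_pos: [0.4588, -0.0941, 0.0319]
tcp_rot: [0.982, 0.189, 0.013, 0.008]
ft_force: [-0.2, 0.3, -0.8]
opening: 0.0375
[ 0.45878519 -0.09410717  0.03194864] [ 0.00057351  0.00081869  0.00128777 -0.00149149 -0.00057837 -0.00089738] [0.9819265  0.18864582 0.01321002 0.00765533] 0.03753324474029322 [-0.19443283  0.28649442 -0.8432793 ]
```

```bash
python3 -m crank '[{"grip":-0.5,"tx":0,"ty":0,"tz":0,"spin":0},{"grip":-0.5,"tx":0,"ty":0,"tz":0,"spin":0},{"grip":-0.5,"tx":0,"ty":0,"tz":0,"spin":0},{"grip":-0.5,"tx":0,"ty":0,"tz":0,"spin":0},{"grip":-0.5,"tx":0,"ty":0,"tz":0,"spin":0}]' 40
python3 -m crank '[{"grip":-0.5,"tx":0,"ty":0,"tz":-0.4,"spin":0},{"grip":-0.5,"tx":0,"ty":0,"tz":-0.4,"spin":0},{"grip":-0.5,"tx":0,"ty":0,"tz":-0.4,"spin":0},{"grip":-0.5,"tx":0,"ty":0,"tz":-0.4,"spin":0},{"grip":-0.5,"tx":0,"ty":0,"tz":0,"spin":0}]' 40
python3 - <<'E'
from h import *
c=cap('wrist','w4');s=arm.get_state();print(s['tool_pos'],s['tcp_rot'],s['opening'])
for r in rings(c):print(r)
E
```

```text
time_s: 4.05
tool_pos: [0.4591, -0.0942, 0.0323]
tcp_rot: [0.982, 0.189, 0.013, 0.008]
ft_force: [0.1, -0.3, -0.1]
opening: 0.064
time_s: 4.55
tool_pos: [0.4589, -0.0942, 0.0145]
tcp_rot: [0.982, 0.189, 0.013, 0.008]
ft_force: [0.9, -0.2, -0.6]
opening: 0.0641
[ 0.45897687 -0.0942262   0.01474704] [0.98192674 0.18862596 0.01339575 0.00778989] 0.06369033590352786
(0.4556, -0.0965, 21.2, 0.0306, np.int32(4741))
```

```bash
python3 -m crank '[{"grip":-0.5,"tx":-0.3,"ty":-0.1,"tz":0,"spin":0},{"grip":0.5,"tx":0,"ty":0,"tz":0,"spin":0},{"grip":0.5,"tx":0,"ty":0,"tz":0,"spin":0},{"grip":0.5,"tx":0,"ty":0,"tz":0,"spin":0},{"grip":0.5,"tx":0,"ty":0,"tz":0,"spin":0}]' 40
python3 -m crank '[{"grip":0.5,"tx":0,"ty":0,"tz":0.5,"spin":0},{"grip":0.5,"tx":0,"ty":0,"tz":1,"spin":0},{"grip":0.5,"tx":0,"ty":0,"tz":1.5,"spin":0},{"grip":0.5,"tx":0,"ty":0,"tz":1.5,"spin":0},{"grip":0.5,"tx":0,"ty":0,"tz":0.5,"spin":0}]' 40
python3 - <<'E'
from h import *
c=cap('wrist','w5');s=arm.get_state();print(s['tool_pos'],s['tcp_rot'],s['opening'],s['ft_force'])
for r in rings(c):print(r)
E
```

```text
time_s: 5.1
tool_pos: [0.456, -0.0955, 0.0154]
tcp_rot: [0.982, 0.189, 0.014, 0.008]
ft_force: [-0.2, 0.5, -1.4]
opening: 0.0383
time_s: 5.6
tool_pos: [0.4554, -0.0953, 0.0687]
tcp_rot: [0.982, 0.189, 0.013, 0.008]
ft_force: [1.1, -0.4, -1.6]
opening: 0.0386
[ 0.45558696 -0.09530694  0.06885128] [0.98192451 0.18862945 0.01346636 0.00786463] 0.038314669056158386 [ 1.24298414 -0.382301   -0.64175597]
(0.463, -0.0925, 16.3, 0.0596, np.int32(148))
(0.4482, -0.0994, 10.7, 0.0593, np.int32(169))
```

View pics/w5.png

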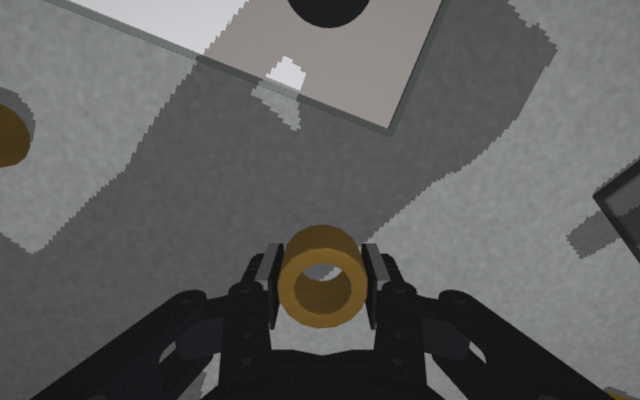

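Ring A is held at (322,280), lifted. Moving it over the right mark.

```bash
python3 -m crank '[{"grip":0.5,"tx":2,"ty":0.7,"tz":0,"spin":0},{"grip":0.5,"tx":3,"ty":1.1,"tz":0,"spin":0},{"grip":0.5,"tx":3,"ty":1.1,"tz":0,"spin":0},{"grip":0.5,"tx":3,"ty":1.1,"tz":0,"spin":0},{"grip":0.5,"tx":2,"ty":0.7,"tz":0,"spin":0}]' 40
python3 -m crank '[{"grip":0.5,"tx":0.5,"ty":0.2,"tz":0,"spin":0},{"grip":0.5,"tx":0,"ty":0,"tz":0,"spin":0},{"grip":0.5,"tx":0,"ty":0,"tz":-1,"spin":0},{"grip":0.5,"tx":0,"ty":0,"tz":-1,"spin":0},{"grip":0.5,"tx":0,"ty":0,"tz":0,"spin":0}]' 40
python3 - <<'E'
from h import *
c=cap('wrist','w6');s=arm.get_state();print(s['tool_pos'],s['tcp_rot'],s['opening'],s['ft_force'])
for n in('scene','side'):
    c=cap(n);x,y=[int(t) for t in proj(c,np.array([.635,-.004,.03]))]
    cv2.imwrite(f'pics/p1{n}.png',cv2.resize(c['img'][y-50:y+50,x-60:x+60,::-1],None,fx=6,fy=6,interpolation=cv2.INTER_CUBIC))
E
```

```text
time_s: 6.15
tool_pos: [0.5878, -0.047, 0.0683]
tcp_rot: [0.982, 0.187, 0.013, 0.008]
ft_force: [-0.8, -1.0, -2.4]
opening: 0.0384
time_s: 6.65
tool_pos: [0.5918, -0.0447, 0.0444]
tcp_rot: [0.982, 0.188, 0.012, 0.008]
ft_force: [-0.5, 0.7, -1.8]
opening: 0.0384
[ 0.59208562 -0.04469512  0.04502382] [0.98210813 0.1877818  0.01198281 0.00761746] 0.038374448622888274 [-0.05276074  0.27803394 -1.8303815 ]
```

View pics/w6.png

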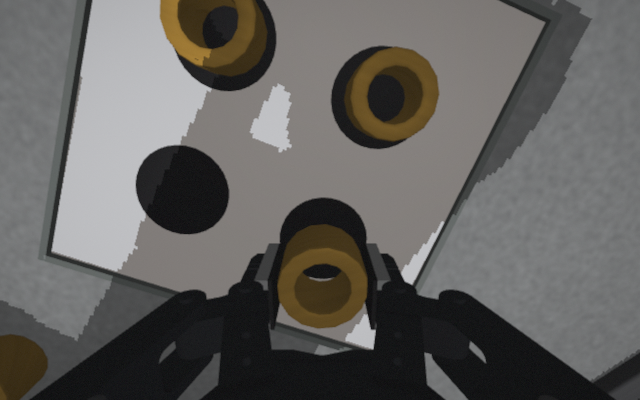

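View pics/p1side.png

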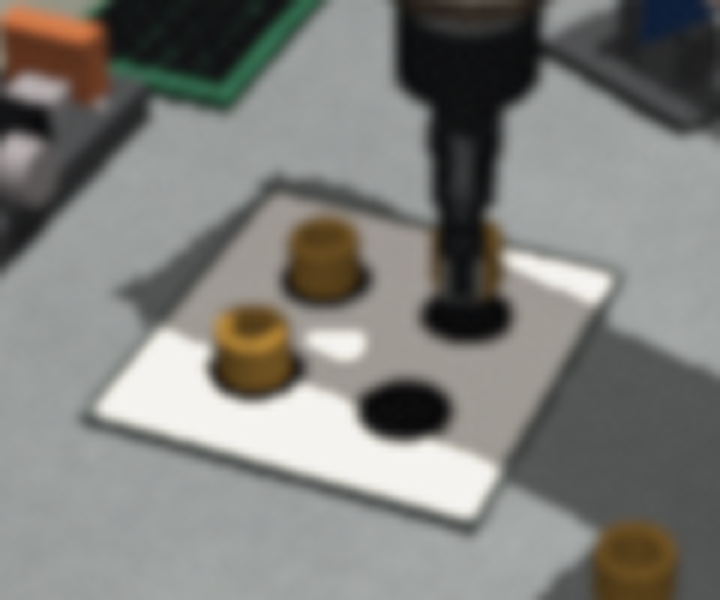

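The ring hangs over the right mark: the ring is at (322,285) and the mark shows around (322,230). I compare their exact positions.

Run:
```python
from h import *
c=cap('wrist');hsv=cv2.cvtColor(c['img'],cv2.COLOR_RGB2HSV);V=hsv[...,2];
m=np.zeros((400,640),np.uint8);m[130:245,130:236]=(V[130:245,130:236]<45)
cn=max(cv2.findContours(m,0,1)[0],key=len);P=np.array([ray(c,*p[0],.004)[:2] for p in cn]).astype(np.float32)*1000
e=cv2.fitEllipse(P);print('mark left',e)
# right mark visible far edge + ring
for r in rings(c):print(r)
m=np.zeros((400,640),np.uint8);m[190:245,278:368]=(V[190:245,278:368]<45)
k,l,st,ce=cv2.connectedComponentsWithStats(m);i=1+st[1:,4].argmax()
l=(l==i);
pts=[(u,np.nonzero(l[:,u])[0].min()) for u in range(284,362) if l[:,u].any()]
P=np.array([ray(c,u,v,.004)[:2] for u,v in pts]);print(len(P),P[::15])
from scipy.optimize import least_squares
print(least_squares(lambda x:np.hypot(*(P-x).T)-.026,[.592,-.046]).x)
# ring held top contour
H,S=hsv[...,0],hsv[...,1]
b=np.zeros((400,640),np.uint8);b[240:335,275:372]=((H>8)&(H<26)&(S>90)&(V>20))[240:335,275:372]
cn=max(cv2.findContours(b,0,1)[0],key=len);pts=[p[0] for p in cn if p[0][1]>285]
P=np.array([ray(c,u,v,.0595)[:2] for u,v in pts]);print('ring',least_squares(lambda x:np.hypot(*(P-x).T)-.020,[.592,-.046]).x)
print(c['T'][:3,3])
```

```text
mark left ((588.4420166015625, 37.322147369384766), (50.481170654296875, 50.848751068115234), 69.45147705078125)
(0.6748, 0.0354, 20.9, 0.0344, np.int32(4092))
(0.6752, -0.0461, 19.9, 0.0346, np.int32(4485))
(0.5979, -0.0434, 19.9, 0.0563, np.int32(1659))
(0.5881, -0.0478, 13.1, 0.0564, np.int32(1662))
(0.4506, 0.0958, 13.6, 0.0293, np.int32(621))
78 [[ 0.59290609 -0.02251835]
 [ 0.60481592 -0.02755095]
 [ 0.61140086 -0.03441613]
 [ 0.61457766 -0.04257472]
 [ 0.61495145 -0.05192629]
 [ 0.60960469 -0.06386449]]
[ 0.58914534 -0.04810543]
ring [ 0.59052772 -0.04661412]
[ 0.65669685 -0.01742112  0.17970282]
```

```bash
python3 -m crank '[{"grip":0.5,"tx":0,"ty":-0.1,"tz":-0.5,"spin":0},{"grip":0.5,"tx":0,"ty":0,"tz":-0.6,"spin":0},{"grip":0.5,"tx":0,"ty":0,"tz":-0.5,"spin":0},{"grip":0.5,"tx":0,"ty":0,"tz":-0.3,"spin":0},{"grip":0.5,"tx":0,"ty":0,"tz":0,"spin":0}]' 40
```

```text
time_s: 7.35
tool_pos: [0.5933, -0.0459, 0.0264]
tcp_rot: [0.982, 0.188, 0.014, 0.008]
ft_force: [-0.1, 0.0, -2.9]
opening: 0.0384
```

```bash
python3 -m crank '[{"grip":0.5,"tx":-0.1,"ty":0,"tz":-0.2,"spin":0},{"grip":0.5,"tx":0,"ty":0,"tz":-0.2,"spin":0},{"grip":0.5,"tx":0,"ty":0,"tz":-0.1,"spin":0},{"grip":0.5,"tx":0,"ty":0,"tz":-0.1,"spin":0},{"grip":0.5,"tx":0,"ty":0,"tz":0,"spin":0}]' 40
```

```text
time_s: 7.85
tool_pos: [0.5924, -0.0459, 0.02]
tcp_rot: [0.982, 0.188, 0.014, 0.008]
ft_force: [-0.2, 0.1, -2.7]
opening: 0.0383
```

```bash
python3 -m crank '[{"grip":0.5,"tx":0,"ty":0,"tz":-0.1,"spin":0},{"grip":0.5,"tx":0,"ty":0,"tz":0,"spin":0},{"grip":0.5,"tx":0,"ty":0,"tz":-0.1,"spin":0},{"grip":0.5,"tx":0,"ty":0,"tz":0,"spin":0},{"grip":0.5,"tx":0,"ty":0,"tz":0,"spin":0}]' 40
```

```text
time_s: 8.35
tool_pos: [0.593, -0.046, 0.0196]
tcp_rot: [0.982, 0.188, 0.015, 0.009]
ft_force: [-0.5, 0.3, -1.9]
opening: 0.0385
```

```bash
python3 -m crank '[{"grip":-0.05,"tx":0,"ty":0,"tz":0,"spin":0},{"grip":-0.3,"tx":0,"ty":0,"tz":0,"spin":0},{"grip":-0.4,"tx":0,"ty":0,"tz":0,"spin":0},{"grip":-0.4,"tx":0,"ty":0,"tz":0,"spin":0},{"grip":-0.4,"tx":0,"ty":0,"tz":0,"spin":0}]'
python3 -m crank '[{"grip":-0.4,"tx":0,"ty":0,"tz":1,"spin":0},{"grip":-0.4,"tx":0,"ty":0,"tz":2,"spin":0},{"grip":-0.4,"tx":0,"ty":0,"tz":3,"spin":0},{"grip":-1,"tx":-2,"ty":1.5,"tz":3,"spin":0},{"grip":-1,"tx":-2,"ty":2,"tz":1,"spin":0}]'
python3 - <<'E'
from h import *
c=cap('wrist','w7');s=arm.get_state();print(s['tool_pos'],s['tcp_rot'],s['opening'],s['ft_force'])
for r in rings(c):print(r)
E
```

```text
time_s: 8.85
tool_pos: [0.5931, -0.046, 0.0195]
tcp_rot: [0.982, 0.188, 0.015, 0.009]
ft_force: [0.5, 0.7, -0.2]
opening: 0.0596
time_s: 9.35
tool_pos: [0.5524, -0.0119, 0.1235]
tcp_rot: [0.982, 0.187, 0.014, 0.008]
ft_force: [1.1, 0.2, 0.4]
opening: 0.0848
[ 0.55022334 -0.00914203  0.12423548] [0.98216703 0.18735743 0.01353657 0.00786597] 0.08534641027331628 [3.58342527 3.4947764  3.59038361]
(0.672, 0.0369, 19.5, 0.0345, np.int32(1498))
(0.6736, -0.0452, 20.3, 0.0346, np.int32(2171))
(0.5908, -0.0464, 20.5, 0.0347, np.int32(1588))
(0.4389, 0.1082, 22.6, 0.0305, np.int32(1579))
```

View pics/w7.png

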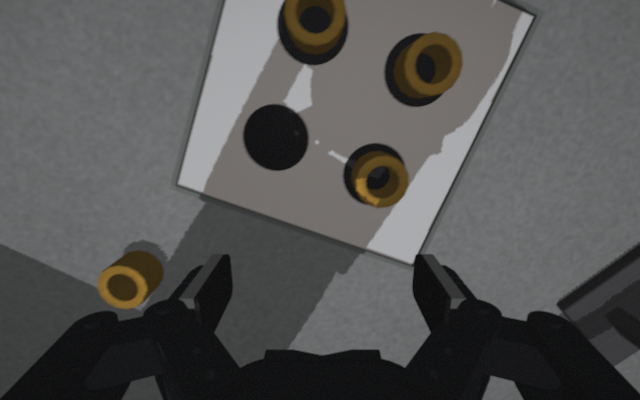

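Ring A sits on the right mark, at about (378,178) with the mark visible around it. Next is ring B, at (125,285).

```bash
python3 -m crank '[{"grip":-1,"tx":-2,"ty":2,"tz":0,"spin":0},{"grip":-1,"tx":-3,"ty":3.2,"tz":0,"spin":0},{"grip":-1,"tx":-3,"ty":3.2,"tz":-1,"spin":0},{"grip":-1,"tx":-2,"ty":2.2,"tz":-1,"spin":0},{"grip":-1,"tx":-0.5,"ty":0.5,"tz":-1,"spin":0}]'
python3 -m crank '[{"grip":-1,"tx":0,"ty":0,"tz":-1,"spin":0},{"grip":-1,"tx":0,"ty":0,"tz":-1,"spin":0},{"grip":-1,"tx":0,"ty":0,"tz":0,"spin":0},{"grip":-1,"tx":0,"ty":0,"tz":0,"spin":0},{"grip":-1,"tx":0,"ty":0,"tz":0,"spin":0}]'
python3 - <<'E'
from h import *
c=cap('wrist','w8');s=arm.get_state();print(s['tool_pos'],s['tcp_rot'],s['opening'],s['ft_force'])
for r in rings(c):print(r)
for n in('scene','side'):
    c=cap(n)
    for r in rings(c):print(n,r)
E
```

```text
time_s: 9.9
tool_pos: [0.4423, 0.105, 0.0995]
tcp_rot: [0.982, 0.187, 0.018, 0.009]
ft_force: [0.3, 0.2, 0.4]
opening: 0.0857
time_s: 10.4
tool_pos: [0.4439, 0.1035, 0.0783]
tcp_rot: [0.982, 0.186, 0.018, 0.009]
ft_force: [0.1, -1.0, -0.6]
opening: 0.0856
[0.44397707 0.10358084 0.07842189] [0.98225205 0.18647302 0.01810586 0.00899471] 0.08532683897381081 [-0.34642726 -0.00830692  0.67345704]
(0.5828, -0.0346, 18.1, 0.0329, np.int32(1303))
(0.4369, 0.111, 20.6, 0.0306, np.int32(2162))
scene (-0.7607, 1.1905, 363.0, 0.0529, np.int32(411))
scene (0.1067, 1.57, 428.1, 0.0526, np.int32(867))
scene (-0.8929, -1.1172, 211.0, 0.0526, np.int32(438))
scene (-0.7747, -0.8512, 133.2, 0.0522, np.int32(338))
scene (0.7509, 1.3269, 72.2, 0.0514, np.int32(184))
scene (0.6009, -0.0499, 21.2, 0.0341, np.int32(64))
scene (0.685, 0.0341, 23.5, 0.0345, np.int32(71))
scene (0.686, -0.0497, 22.4, 0.034, np.int32(76))
scene (0.901, 0.2437, 36.0, 0.057, np.int32(63))
scene (0.6565, -0.593, 35.1, 0.0291, np.int32(84))
side (0.8817, -0.0981, 38.1, 0.0554, np.int32(65))
side (0.674, -0.036, 23.9, 0.033, np.int32(74))
side (0.589, -0.0364, 24.7, 0.033, np.int32(76))
side (0.6747, 0.0479, 24.6, 0.033, np.int32(90))
side (0.4367, 0.1179, 21.5, 0.0295, np.int32(85))
```

```bash
python3 -m crank '[{"grip":-1,"tx":-0.7,"ty":0.7,"tz":-1,"spin":0},{"grip":-1,"tx":0,"ty":0,"tz":-1.2,"spin":0},{"grip":-1,"tx":0,"ty":0,"tz":-1.2,"spin":0},{"grip":-1,"tx":0,"ty":0,"tz":-1.2,"spin":0},{"grip":-1,"tx":0,"ty":0,"tz":-0.8,"spin":0}]'
python3 -m crank '[{"grip":-1,"tx":0,"ty":0,"tz":0,"spin":0},{"grip":-0.7,"tx":0,"ty":0,"tz":-0.4,"spin":0},{"grip":-0.5,"tx":0,"ty":0,"tz":0,"spin":0},{"grip":-0.4,"tx":0,"ty":0,"tz":0,"spin":0},{"grip":-0.4,"tx":0,"ty":0,"tz":0,"spin":0}]'
python3 - <<'E'
from h import *
c=cap('wrist','w9');s=arm.get_state();print(s['tool_pos'],s['tcp_rot'],s['opening'],s['ft_force'])
for r in rings(c):print(r)
E
```

```text
time_s: 11.05
tool_pos: [0.4359, 0.1116, 0.0204]
tcp_rot: [0.982, 0.187, 0.019, 0.009]
ft_force: [0.1, 0.7, 1.1]
opening: 0.0857
time_s: 11.55
tool_pos: [0.4354, 0.1116, 0.0149]
tcp_rot: [0.982, 0.187, 0.018, 0.009]
ft_force: [0.3, 0.3, -0.5]
opening: 0.0599
[0.43550003 0.11158788 0.01496891] [0.98217214 0.18691308 0.01792263 0.00895339] 0.05969128386849242 [ 0.52207223 -0.19844335  0.16303119]
(0.4375, 0.1113, 21.0, 0.0306, np.int32(4760))
```

View pics/w9.png

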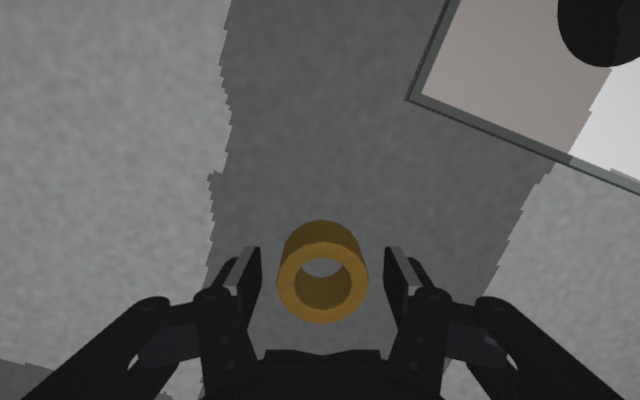

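Ring B is well centred between the jaws at (322,280). I close and lift.

```bash
python3 -m crank '[{"grip":0.5,"tx":0,"ty":0,"tz":0,"spin":0},{"grip":0.5,"tx":0,"ty":0,"tz":0,"spin":0},{"grip":0.5,"tx":0,"ty":0,"tz":0,"spin":0},{"grip":0.5,"tx":0,"ty":0,"tz":0,"spin":0},{"grip":0.5,"tx":0,"ty":0,"tz":0,"spin":0}]' 40
python3 -m crank '[{"grip":0.5,"tx":0,"ty":0,"tz":0.5,"spin":0},{"grip":0.5,"tx":0,"ty":0,"tz":1,"spin":0},{"grip":0.5,"tx":0,"ty":0,"tz":1.5,"spin":0},{"grip":0.5,"tx":0,"ty":0,"tz":1.5,"spin":0},{"grip":0.5,"tx":0,"ty":0,"tz":0.5,"spin":0}]' 40
```

```text
time_s: 12.1
tool_pos: [0.4356, 0.1117, 0.0158]
tcp_rot: [0.982, 0.187, 0.018, 0.009]
ft_force: [-0.1, 0.3, -2.1]
opening: 0.0386
time_s: 12.6
tool_pos: [0.4351, 0.1116, 0.0691]
tcp_rot: [0.982, 0.187, 0.018, 0.009]
ft_force: [0.3, 0.4, -1.8]
opening: 0.0385
```

```bash
python3 -m crank '[{"grip":0.5,"tx":2,"ty":-0.9,"tz":0,"spin":0},{"grip":0.5,"tx":3,"ty":-1.5,"tz":0,"spin":0},{"grip":0.5,"tx":3,"ty":-1.5,"tz":0,"spin":0},{"grip":0.5,"tx":3,"ty":-1.5,"tz":0,"spin":0},{"grip":0.5,"tx":2.2,"ty":-1,"tz":0,"spin":0}]' 40
python3 -m crank '[{"grip":0.5,"tx":1.4,"ty":-0.6,"tz":0,"spin":0},{"grip":0.5,"tx":0.5,"ty":-0.2,"tz":0,"spin":0},{"grip":0.5,"tx":0,"ty":0,"tz":-1,"spin":0},{"grip":0.5,"tx":0,"ty":0,"tz":-1,"spin":0},{"grip":0.5,"tx":0,"ty":0,"tz":0,"spin":0}]' 40
cat > held.py <<'E'
from h import *
from scipy.optimize import least_squares
c=cap('wrist','held');s=arm.get_state();print(s['tool_pos'],s['tcp_rot'])
hsv=cv2.cvtColor(c['img'],cv2.COLOR_RGB2HSV);H,S,V=[hsv[...,i] for i in range(3)]
l=V[150:250,278:368]<45
pts=[(u+278,np.nonzero(l[:,u])[0].min()+150) for u in range(12,78) if l[:,u].any()]
P=np.array([ray(c,u,v,.004)[:2] for u,v in pts]);r=least_squares(lambda x:np.hypot(*(P-x).T)-.026,[.592,.04],loss='soft_l1',f_scale=.001);print('mark',r.x,len(P))
b=np.zeros((400,640),np.uint8);b[240:335,275:372]=((H>8)&(H<26)&(S>90)&(V>20))[240:335,275:372]
cn=max(cv2.findContours(b,0,1)[0],key=len);pts=[p[0] for p in cn if p[0][1]>285]
zt=s['tool_pos'][2]+.0145;P=np.array([ray(c,u,v,zt)[:2] for u,v in pts]);print('ring',least_squares(lambda x:np.hypot(*(P-x).T)-.020,[.592,.04]).x)
E
python3 held.py
```

```text
time_s: 13.1
tool_pos: [0.5701, 0.0465, 0.0717]
tcp_rot: [0.982, 0.188, 0.019, 0.009]
ft_force: [-0.3, -0.0, -2.4]
opening: 0.0386
time_s: 13.6
tool_pos: [0.59, 0.0373, 0.049]
tcp_rot: [0.982, 0.188, 0.019, 0.009]
ft_force: [-0.2, 0.4, -1.3]
opening: 0.038
[0.5902126  0.03734267 0.04968905] [0.982013   0.18766419 0.01885351 0.00878398]
mark [0.58768088 0.03698277] 66
ring [0.59140494 0.0369675 ]
```

View pics/held.png

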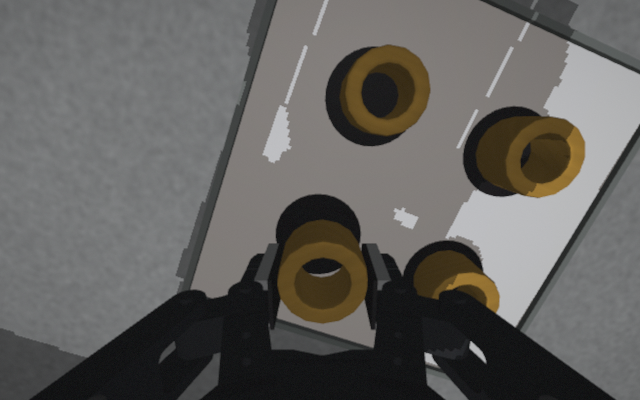

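```bash
python3 -m crank '[{"grip":0.5,"tx":-0.1,"ty":0.1,"tz":-0.7,"spin":0},{"grip":0.5,"tx":0,"ty":0,"tz":-0.7,"spin":0},{"grip":0.5,"tx":0,"ty":0,"tz":-0.6,"spin":0},{"grip":0.5,"tx":0,"ty":0,"tz":-0.3,"spin":0},{"grip":0.5,"tx":0,"ty":0,"tz":0,"spin":0}]' 40
```

```text
time_s: 14.15
tool_pos: [0.5882, 0.0393, 0.0251]
tcp_rot: [0.982, 0.188, 0.019, 0.009]
ft_force: [-0.8, 0.1, -2.2]
opening: 0.0381
```

```bash
python3 -m crank '[{"grip":0.5,"tx":0.2,"ty":0,"tz":-0.2,"spin":0},{"grip":0.5,"tx":0,"ty":0,"tz":-0.1,"spin":0},{"grip":0.5,"tx":0,"ty":0,"tz":-0.1,"spin":0},{"grip":0.5,"tx":0,"ty":0,"tz":-0.1,"spin":0},{"grip":0.5,"tx":0,"ty":0,"tz":0,"spin":0}]' 40
```

```text
time_s: 14.65
tool_pos: [0.5909, 0.0392, 0.0201]
tcp_rot: [0.982, 0.188, 0.019, 0.009]
ft_force: [0.5, 0.4, -2.2]
opening: 0.0385
```

```bash
python3 -m crank '[{"grip":0.5,"tx":0,"ty":0,"tz":-0.1,"spin":0},{"grip":0.5,"tx":0,"ty":0,"tz":0,"spin":0},{"grip":0.5,"tx":0,"ty":0,"tz":-0.1,"spin":0},{"grip":0.5,"tx":0,"ty":0,"tz":0,"spin":0},{"grip":0.5,"tx":0,"ty":0,"tz":0,"spin":0}]' 40
```

```text
time_s: 15.15
tool_pos: [0.5916, 0.0391, 0.0199]
tcp_rot: [0.982, 0.188, 0.021, 0.009]
ft_force: [-0.9, -0.6, -2.1]
opening: 0.0382
```

```bash
python3 -m crank '[{"grip":-0.05,"tx":0,"ty":0,"tz":0,"spin":0},{"grip":-0.3,"tx":0,"ty":0,"tz":0,"spin":0},{"grip":-0.4,"tx":0,"ty":0,"tz":0,"spin":0},{"grip":-0.4,"tx":0,"ty":0,"tz":0,"spin":0},{"grip":-0.4,"tx":0,"ty":0,"tz":0,"spin":0}]'
python3 -m crank '[{"grip":-0.4,"tx":0,"ty":0,"tz":1,"spin":0},{"grip":-0.4,"tx":0,"ty":0,"tz":2,"spin":0},{"grip":-0.4,"tx":0,"ty":0,"tz":3,"spin":0},{"grip":-0.4,"tx":-2,"ty":-2,"tz":3,"spin":0},{"grip":-0.4,"tx":-2,"ty":-3,"tz":3,"spin":0}]'
python3 -m crank '[{"grip":-0.4,"tx":-2,"ty":-3,"tz":2,"spin":0},{"grip":-0.4,"tx":-2,"ty":-3,"tz":2,"spin":0},{"grip":-0.4,"tx":-2,"ty":-3,"tz":1,"spin":0},{"grip":-0.4,"tx":-2,"ty":-3,"tz":0,"spin":0},{"grip":-0.4,"tx":0,"ty":0,"tz":0,"spin":0}]'
python3 - <<'E'
from h import *
c=cap('wrist','w10');s=arm.get_state();print(s['tool_pos'],s['tcp_rot'],s['opening'],s['ft_force'])
for r in rings(c):print(r)
for n in('scene','side'):
    c=cap(n)
    for r in rings(c):
        if r[2]<30: print(n,r)
    x,y=[int(t) for t in proj(c,np.array([.635,-.004,.03]))]
    cv2.imwrite(f'pics/p2{n}.png',cv2.resize(c['img'][y-50:y+50,x-60:x+60,::-1],None,fx=6,fy=6,interpolation=cv2.INTER_CUBIC))
E
```

```text
time_s: 15.65
tool_pos: [0.5918, 0.0391, 0.0198]
tcp_rot: [0.982, 0.188, 0.021, 0.009]
ft_force: [-0.1, 1.0, -0.1]
opening: 0.06
time_s: 16.15
tool_pos: [0.5497, -0.0093, 0.1419]
tcp_rot: [0.982, 0.19, 0.018, 0.008]
ft_force: [0.1, -1.4, 0.8]
opening: 0.0596
time_s: 16.65
tool_pos: [0.4657, -0.1355, 0.2035]
tcp_rot: [0.981, 0.19, 0.023, 0.012]
ft_force: [0.6, -0.3, 0.0]
opening: 0.0598
[ 0.46657842 -0.13434347  0.20368512] [0.98147733 0.1898312  0.02308122 0.01155955] 0.060230549005183855 [ 0.5330459  -0.53117175  1.19810462]
(0.5787, 0.0281, 15.6, 0.0339, np.int32(298))
(0.589, -0.0499, 20.5, 0.0344, np.int32(1312))
scene (0.601, 0.0341, 21.5, 0.0345, np.int32(61))
scene (0.6019, -0.0515, 22.5, 0.0345, np.int32(62))
scene (0.6835, 0.0333, 22.5, 0.0336, np.int32(64))
scene (0.6859, -0.0488, 21.7, 0.034, np.int32(75))
side (0.6768, -0.0376, 25.4, 0.0328, np.int32(78))
side (0.5898, -0.0393, 24.4, 0.0334, np.int32(87))
side (0.6749, 0.0483, 24.8, 0.0331, np.int32(87))
side (0.5894, 0.0478, 24.0, 0.0332, np.int32(90))
```

View pics/w10.png

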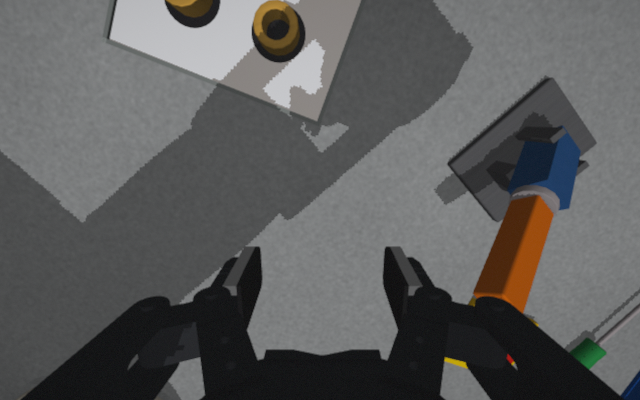

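View pics/p2side.png

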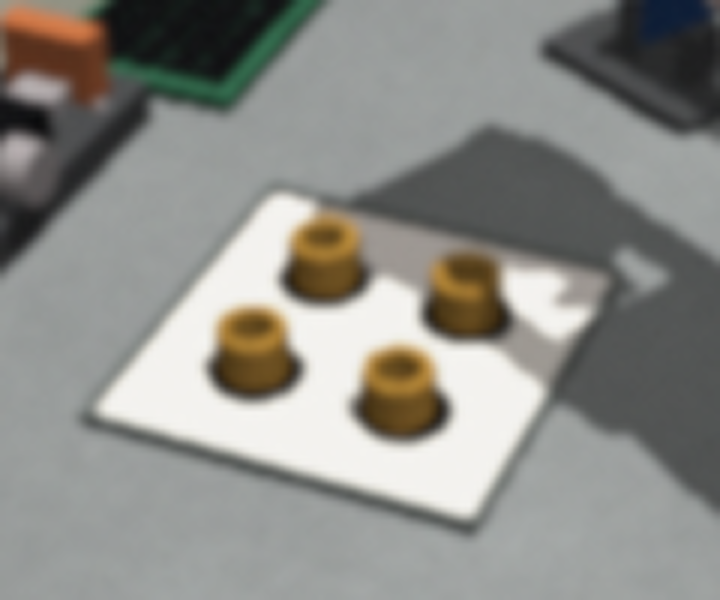

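All four rings form a neat two-by-two (side crop: new rings at (467,290) and (400,390), centred on their marks). The wrist view shows the arbor at (515,250). Now I measure the spindle and arbor.

```bash
cat > geo.py <<'E'
from h import *
np.set_printoptions(precision=4,suppress=True)
import sys
for n in('scene','side'):
    c=cap(n);w=cloud(c)
    top=(abs(w[...,2]-.225)<.006)&(w[...,0]>.6)&(w[...,0]<1)&(w[...,1]>.25)&(w[...,1]<.65)
    k,l,st,ce=cv2.connectedComponentsWithStats(top.astype(np.uint8));i=1+st[1:,4].argmax()
    p=w[l==i];print(n,'top',len(p),p.mean(0),cv2.minAreaRect((p[:,:2]*1000).astype(np.float32)))
    cn=cv2.findContours((l==i).astype(np.uint8),0,1)[0][0]
    P=np.array([ray(c,*q[0],.225)[:2] for q in cn])*1000
    print('  ray rect',cv2.minAreaRect(P.astype(np.float32)),st[i])
    hsv=cv2.cvtColor(c['img'],cv2.COLOR_RGB2HSV);H,S,V=[hsv[...,i].astype(int) for i in range(3)]
    o=(H<16)&(S>140)&(w[...,2]>.06)&(w[...,2]<.2)&(w[...,0]>.4)&(w[...,0]<.6)&(w[...,1]<-.2)&(w[...,1]>-.36)
    q=w[o];C=q.mean(0);print('  grip',len(q),C,np.linalg.svd(q-C)[2][0])
    bx=(370,165,530,265) if n=='scene' else (60,220,220,360)
    cv2.imwrite(f'pics/hs_{n}.png',cv2.resize(c['img'][bx[1]:bx[3],bx[0]:bx[2],::-1],None,fx=4,fy=4,interpolation=cv2.INTER_CUBIC))
E
python3 geo.py
```

```text
scene top 1184 [0.7694 0.4559 0.2255] ((754.4266357421875, 459.6863708496094), (188.16592407226562, 136.53451538085938), 24.839147567749023)
  ray rect ((758.3715209960938, 454.5306701660156), (188.7685546875, 136.70651245117188), 22.826082229614258) [ 454  172   67   35 1184]
  grip 203 [ 0.5027 -0.2882  0.1276] [ 0.7191 -0.3411 -0.6055]
side top 3852 [0.7568 0.4701 0.2249] ((754.05810546875, 460.48980712890625), (189.4669647216797, 130.95040893554688), 23.941064834594727)
  ray rect ((750.3626708984375, 463.4766845703125), (188.74655151367188, 131.7505340576172), 24.313705444335938) [  70  236  108   48 3852]
  grip 68 [ 0.4829 -0.2706  0.1356] [ 0.7681 -0.2489 -0.59  ]
```

```bash
ls pics
```

```text
held.png
hs_scene.png
hs_side.png
p1scene.png
p1side.png
p2scene.png
p2side.png
scene0.png
scene_crop.png
side0.png
side_crop.png
w1.png
w10.png
w2.png
w3.png
w4.png
w5.png
w6.png
w7.png
w8.png
w9.png
wrist0.png
```

View pics/hs_side.png

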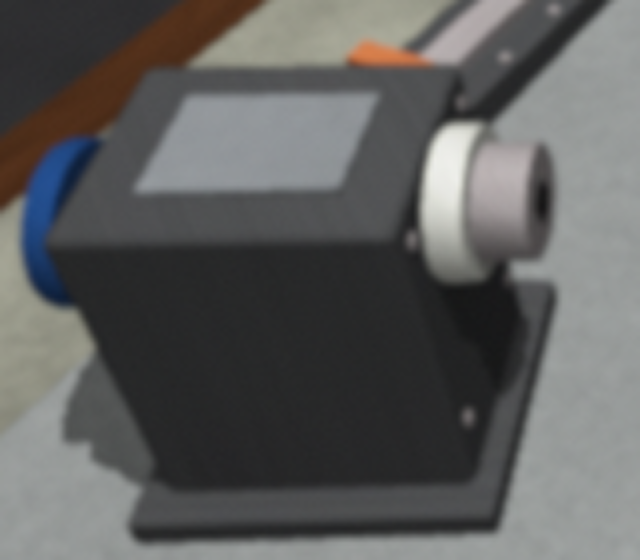

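View pics/hs_scene.png

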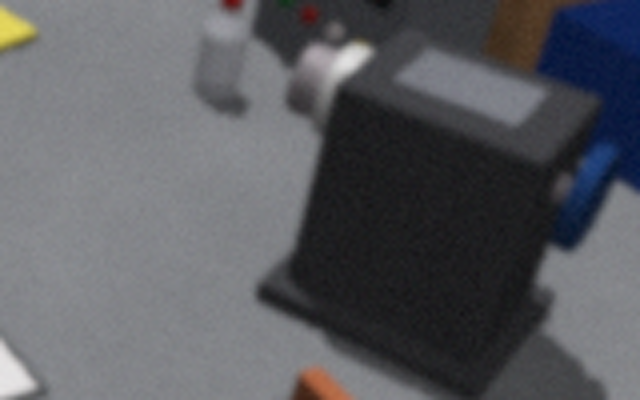

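The side crop shows the nose at about (545,200) of the crop. From the top faces, the spindle yaw is about 24° and the nose is about (0.640, 0.409, 0.18). Next I go over the arbor with the jaws turned to it.

```bash
python3 -m crank '[{"grip":-0.4,"tx":-0.5,"ty":-2.4,"tz":0.7,"spin":-8.5},{"grip":-0.4,"tx":-0.5,"ty":-2.4,"tz":0.7,"spin":-8.5},{"grip":-0.4,"tx":-0.5,"ty":-2.4,"tz":0.7,"spin":-8.5},{"grip":-0.4,"tx":-0.5,"ty":-2.4,"tz":0.7,"spin":-8.5},{"grip":-0.4,"tx":-0.5,"ty":-2.4,"tz":0.7,"spin":-8.5}]'
python3 -m crank '[{"grip":-0.4,"tx":0,"ty":0,"tz":0,"spin":-3},{"grip":-0.4,"tx":0,"ty":0,"tz":0,"spin":0},{"grip":-0.4,"tx":0,"ty":0,"tz":0,"spin":0},{"grip":-0.4,"tx":0,"ty":0,"tz":0,"spin":0},{"grip":-0.4,"tx":0,"ty":0,"tz":0,"spin":0}]'
cat > arb.py <<'E'
from h import *
np.set_printoptions(precision=4,suppress=True)
import sys
c=cap('wrist',sys.argv[1]);s=arm.get_state();Rm=R.from_quat(s['tcp_rot']).as_matrix()
print('tcp',s['tool_pos'],'toolx yaw',np.degrees(np.arctan2(Rm[1,0],Rm[0,0])),'z',Rm[:,2],'open',s['opening'],s['joint_positions'])
w=cloud(c);hsv=cv2.cvtColor(c['img'],cv2.COLOR_RGB2HSV);H,S,V=[hsv[...,i].astype(int) for i in range(3)]
o=(H<16)&(S>140)&(w[...,2]>.07)
k,l,st,ce=cv2.connectedComponentsWithStats(o.astype(np.uint8));i=1+st[1:,4].argmax();print(st[i])
p=w[l==i]
# axis from mid points of the two flats: slices along axis
d=np.array([.9,-.4]);
for it in range(4):
    d/=np.linalg.norm(d);n=np.array([-d[1],d[0]]);t=p[:,:2]@d;e=p[:,:2]@n
    b=np.linspace(np.percentile(t,15),np.percentile(t,85),12);mid=[]
    for a0,a1 in zip(b[:-1],b[1:]):
        q=e[(t>=a0)&(t<a1)];mid.append(((a0+a1)/2,(np.percentile(q,2)+np.percentile(q,98))/2,np.percentile(q,98)-np.percentile(q,2)))
    mid=np.array(mid);f=np.polyfit(mid[:,0],mid[:,1],1);d=d+f[0]*n
print('yaw',np.degrees(np.arctan2(d[1],d[0])),'widths',mid[:,2]*1000)
t0=mid[:,0].mean();m=t0*d/np.linalg.norm(d);n=np.array([-d[1],d[0]])/np.linalg.norm(d)
d/=np.linalg.norm(d);e0=np.mean([np.percentile((p[:,:2]@n),50)])
print('axis pt xy',t0*d+mid[:,1].mean()*n if it else 0)
# top plane fit: points with high z for their t
t=p[:,:2]@d;f=np.polyfit(t,p[:,2],1);r=p[:,2]-np.polyval(f,t);k=abs(r)<.004;
for _ in range(3): f=np.polyfit(t[k],p[k,2],1);r=p[:,2]-np.polyval(f,t);k=abs(r)<.002
print('pitch',np.degrees(np.arctan(f[0])),'z on surface at t',[(round(x,3),round(np.polyval(f,x),4)) for x in np.percentile(t,[1,50,99])],k.mean())
print('xy of tmin', p[t<np.percentile(t,2)].mean(0),'tmax',p[t>np.percentile(t,98)].mean(0))
E
python3 arb.py w11
```

```text
time_s: 17.4
tool_pos: [0.4444, -0.2491, 0.2361]
tcp_rot: [0.983, -0.18, 0.015, 0.016]
ft_force: [0.2, -0.5, -0.4]
opening: 0.06
time_s: 17.9
tool_pos: [0.4461, -0.2485, 0.2354]
tcp_rot: [0.978, -0.206, 0.014, 0.016]
ft_force: [0.3, -0.0, 0.3]
opening: 0.0601
tcp [ 0.4461 -0.2485  0.2354] toolx yaw -23.716653173513027 z [ 0.0211 -0.0371 -0.9991] open 0.05980524226614574 [-0.6489 -0.0056  1.6187 -0.0169  1.4893  1.3373]
[ 323   70   35  124 3863]
yaw -25.59210400883622 widths [22.1337 22.4371 22.3909 22.1436 22.567  22.715  22.197  22.4065 22.6337
 22.8741 22.4867]
axis pt xy [ 0.4943 -0.2886]
pitch -37.13725125142073 z on surface at t [(np.float64(0.526), np.float64(0.1681)), (np.float64(0.568), np.float64(0.1364)), (np.float64(0.615), np.float64(0.1007))] 0.8669427905772715
xy of tmin [ 0.4539 -0.2702  0.1435] tmax [ 0.5344 -0.308   0.1006]
```

View pics/w11.png

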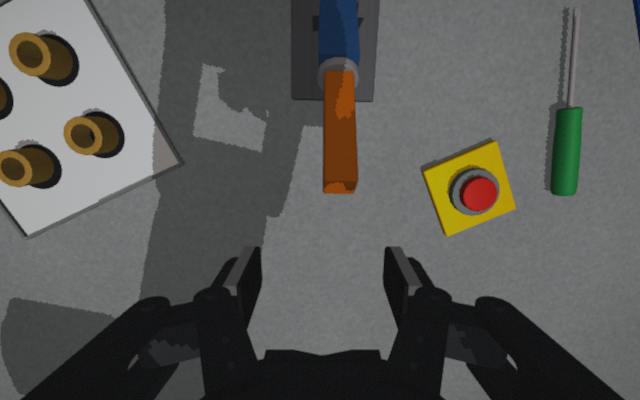

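The wrist view shows the orange grip from (340,185) (butt) to (340,75). It lies at yaw −25.6° and pitch −37°, with its middle at about (0.494,−0.2885,0.12). I move over the grasp point.

```bash
python3 -m crank '[{"grip":-0.4,"tx":1.4,"ty":-1.1,"tz":0,"spin":-2},{"grip":-0.4,"tx":1.4,"ty":-1.1,"tz":0,"spin":0},{"grip":-0.4,"tx":1.4,"ty":-1.1,"tz":0,"spin":0},{"grip":-0.4,"tx":1.2,"ty":-0.9,"tz":0,"spin":0},{"grip":-0.4,"tx":0,"ty":0,"tz":0,"spin":0}]'
python3 arb.py w12
```

```text
time_s: 18.45
tool_pos: [0.5022, -0.2903, 0.2356]
tcp_rot: [0.975, -0.221, 0.014, 0.016]
ft_force: [-0.4, 0.1, 0.2]
opening: 0.0598
tcp [ 0.5016 -0.2898  0.2357] toolx yaw -25.49044648851647 z [ 0.0202 -0.0379 -0.9991] open 0.05985176878290606 [-0.647   0.1383  1.465  -0.0181  1.4993  1.3701]
[ 305  156   31  120 3486]
yaw -25.308986759047908 widths [22.5633 22.1891 22.4273 22.6032 22.1869 22.3356 22.5504 22.7689 22.1755
 22.3924 22.5839]
axis pt xy [ 0.4968 -0.29  ]
pitch -37.15929131806075 z on surface at t [(np.float64(0.528), np.float64(0.1662)), (np.float64(0.571), np.float64(0.1339)), (np.float64(0.615), np.float64(0.1006))] 0.9371772805507745
xy of tmin [ 0.4556 -0.2714  0.1461] tmax [ 0.5347 -0.3077  0.1005]
```

View pics/w12.png

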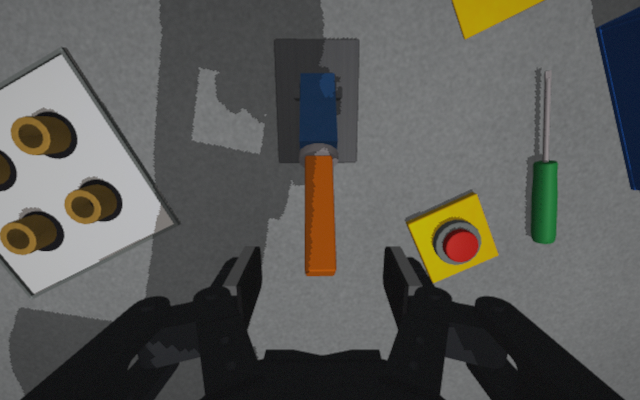

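```bash
python3 -m crank '[{"grip":-0.4,"tx":0.1,"ty":-0.3,"tz":-1.5,"spin":0},{"grip":-0.4,"tx":0,"ty":0,"tz":-2,"spin":0},{"grip":-0.4,"tx":0,"ty":0,"tz":-2,"spin":0},{"grip":-0.4,"tx":0,"ty":0,"tz":-1.5,"spin":0},{"grip":-0.4,"tx":0,"ty":0,"tz":-1,"spin":0}]'
python3 -m crank '[{"grip":-0.4,"tx":0,"ty":0,"tz":-1,"spin":0},{"grip":-0.4,"tx":0,"ty":0,"tz":-1,"spin":0},{"grip":-0.4,"tx":0,"ty":0,"tz":-0.8,"spin":0},{"grip":-0.4,"tx":0,"ty":0,"tz":-0.5,"spin":0},{"grip":-0.4,"tx":0,"ty":0,"tz":0,"spin":0}]'
python3 arb.py w13
```

```text
time_s: 19.0
tool_pos: [0.5004, -0.2908, 0.1513]
tcp_rot: [0.975, -0.22, 0.015, 0.017]
ft_force: [-0.0, 0.4, 0.0]
opening: 0.0598
time_s: 19.5
tool_pos: [0.4993, -0.29, 0.1145]
tcp_rot: [0.975, -0.22, 0.014, 0.016]
ft_force: [0.1, 0.6, -0.1]
opening: 0.0596
tcp [ 0.4995 -0.2901  0.1149] toolx yaw -25.349432694211966 z [ 0.0206 -0.0381 -0.9991] open 0.05985770252895715 [-0.6499  0.2081  1.634  -0.0188  1.26    1.3692]
[ 293  178   59  178 9307]
yaw -25.27240782192107 widths [22.1226 22.0627 22.2594 22.3194 21.9085 21.9918 22.1355 22.2373 22.2598
 22.2987 22.1854]
axis pt xy [ 0.5062 -0.2943]
pitch -37.22675959601572 z on surface at t [(np.float64(0.556), np.float64(0.1451)), (np.float64(0.581), np.float64(0.126)), (np.float64(0.615), np.float64(0.1))] 0.9760395401310842
xy of tmin [ 0.481  -0.2831  0.1449] tmax [ 0.5351 -0.3082  0.1   ]
```

View pics/w13.png

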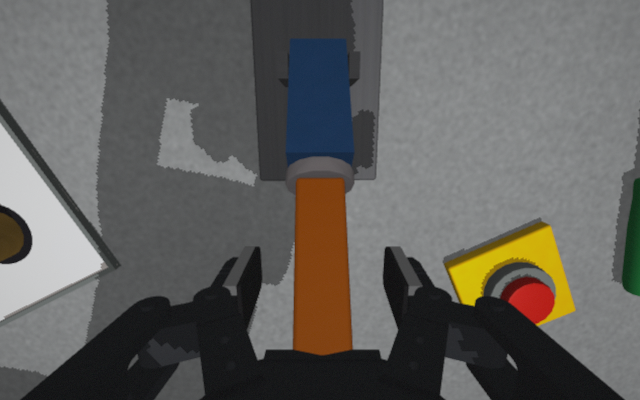

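The jaws straddle the grip: pads at (250,270) and (400,270), with the grip at about x 295–350. The TCP lies on the arbor axis near arbor x ≈ −49 mm. Closing.

```bash
python3 -m crank '[{"grip":0.3,"tx":0,"ty":0,"tz":0,"spin":0},{"grip":0.8,"tx":0,"ty":0,"tz":0,"spin":0},{"grip":0.8,"tx":0,"ty":0,"tz":0,"spin":0},{"grip":0.8,"tx":0,"ty":0,"tz":0,"spin":0},{"grip":0.8,"tx":0,"ty":0,"tz":0,"spin":0}]' 80
python3 -m crank '[{"grip":0.8,"tx":0,"ty":0,"tz":0,"spin":0},{"grip":0.8,"tx":-0.36,"ty":0.17,"tz":0.3,"spin":0},{"grip":0.8,"tx":-0.36,"ty":0.17,"tz":0.3,"spin":0},{"grip":0.8,"tx":-0.36,"ty":0.17,"tz":0.3,"spin":0},{"grip":0.8,"tx":-0.36,"ty":0.17,"tz":0.3,"spin":0}]' 80
python3 - <<'E'
from h import *
s=arm.get_state();print(s['ft_force'],s['torque'],s['tool_pos'])
E
```

```text
time_s: 20.05
tool_pos: [0.5001, -0.2902, 0.1164]
tcp_rot: [0.975, -0.219, 0.015, 0.017]
ft_force: [1.0, -0.8, -2.2]
opening: 0.0224
time_s: 20.55
tool_pos: [0.4848, -0.2832, 0.1291]
tcp_rot: [0.975, -0.22, 0.015, 0.017]
ft_force: [0.7, -0.6, -2.4]
opening: 0.0232
[ 0.65560547 -0.59543757 -2.35674817] [-0.12480805 -0.14176983 -0.02907043] [ 0.4848265  -0.28323331  0.12906389]
```

```bash
python3 -m crank '[{"grip":0.8,"tx":-0.7,"ty":0.33,"tz":0.6,"spin":0},{"grip":0.8,"tx":-0.7,"ty":0.33,"tz":0.6,"spin":0},{"grip":0.8,"tx":-0.7,"ty":0.33,"tz":0.6,"spin":0},{"grip":0.8,"tx":-0.7,"ty":0.33,"tz":0.6,"spin":0},{"grip":0.8,"tx":-0.7,"ty":0.33,"tz":0.6,"spin":0}]' 80
python3 -m crank '[{"grip":0.8,"tx":-0.7,"ty":0.33,"tz":0.6,"spin":0},{"grip":0.8,"tx":-0.7,"ty":0.33,"tz":0.6,"spin":0},{"grip":0.8,"tx":-0.7,"ty":0.33,"tz":0.7,"spin":0},{"grip":0.8,"tx":-0.7,"ty":0.33,"tz":0.7,"spin":0},{"grip":0.8,"tx":0,"ty":0,"tz":0,"spin":0}]' 80
python3 arb.py w14;  python3 - <<'E'
from h import *
for n in('scene','side'):
    c=cap(n);x,y=[int(t) for t in proj(c,np.array([.48,-.29,.12]))]
    cv2.imwrite(f'pics/a1{n}.png',cv2.resize(c['img'][max(0,y-50):y+50,x-60:x+60,::-1],None,fx=6,fy=6,interpolation=cv2.INTER_CUBIC))
E
```

```text
time_s: 21.05
tool_pos: [0.4463, -0.265, 0.1617]
tcp_rot: [0.975, -0.22, 0.015, 0.017]
ft_force: [-0.0, 0.1, -2.1]
opening: 0.0227
time_s: 21.55
tool_pos: [0.415, -0.2502, 0.1912]
tcp_rot: [0.975, -0.22, 0.016, 0.017]
ft_force: [0.9, -0.8, -2.8]
opening: 0.0226
tcp [ 0.4152 -0.2503  0.1907] toolx yaw -25.34750899593315 z [ 0.0226 -0.0397 -0.999 ] open 0.02284355094022031 [-0.6911 -0.041   1.7443 -0.0164  1.3955  1.3251]
[ 294  179   58  177 9162]
yaw -25.909610211070458 widths [22.1491 21.8867 22.2302 22.2754 21.9721 22.1173 22.6248 22.326  21.7305
 22.4184 22.2091]
axis pt xy [ 0.4208 -0.2544]
pitch -37.21263780580992 z on surface at t [(np.float64(0.462), np.float64(0.2206)), (np.float64(0.488), np.float64(0.2011)), (np.float64(0.522), np.float64(0.1751))] 0.9696572800698537
xy of tmin [ 0.3958 -0.2422  0.2203] tmax [ 0.4496 -0.2688  0.1751]
```

View pics/a1scene.png

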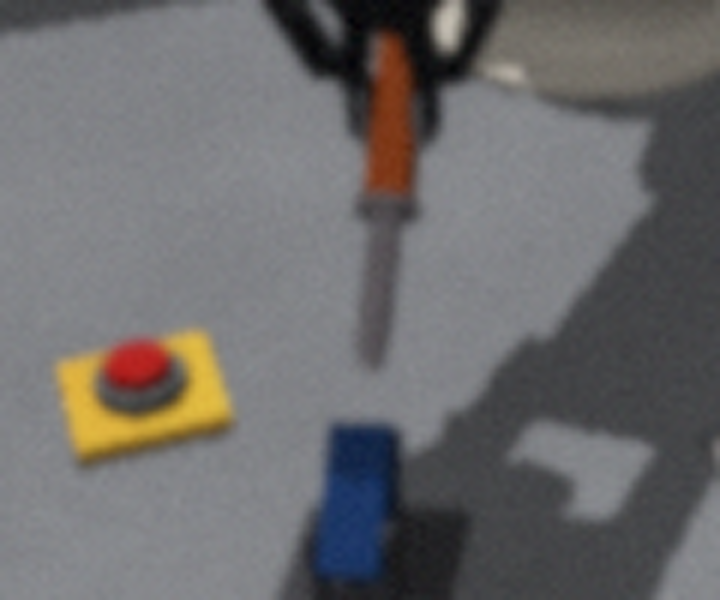

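View pics/a1side.png

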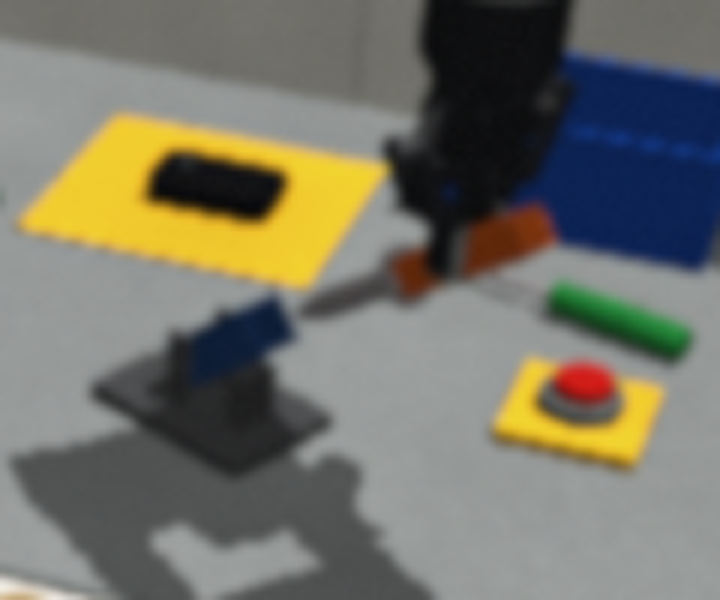

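View pics/w14.png

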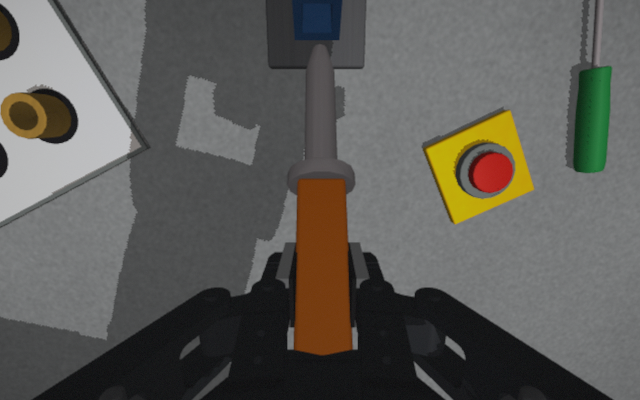

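The arbor is clear of the stand: in the wrist view the tip is at (320,50), just short of the mouth. To level it I'll let it pivot in lightly closed jaws by lowering its shank onto the stand's top mouth edge (about z 0.098). First I go over the edge.

```bash
python3 -m crank '[{"grip":0.8,"tx":0,"ty":0,"tz":0.8,"spin":0},{"grip":0.8,"tx":0,"ty":0,"tz":0.8,"spin":0},{"grip":0.8,"tx":1.1,"ty":-0.5,"tz":0,"spin":0},{"grip":0.8,"tx":1.1,"ty":-0.5,"tz":0,"spin":0},{"grip":0.8,"tx":1.1,"ty":-0.5,"tz":0,"spin":0}]' 80
python3 -m crank '[{"grip":0.8,"tx":1.1,"ty":-0.5,"tz":0,"spin":0},{"grip":0.8,"tx":0,"ty":0,"tz":0,"spin":0},{"grip":0.8,"tx":0,"ty":0,"tz":-0.8,"spin":0},{"grip":0.8,"tx":0,"ty":0,"tz":-0.4,"spin":0},{"grip":0.8,"tx":0,"ty":0,"tz":0,"spin":0}]' 80
python3 arb.py w15
```

```text
time_s: 22.2
tool_pos: [0.4509, -0.2665, 0.207]
tcp_rot: [0.975, -0.22, 0.015, 0.016]
ft_force: [0.4, -0.2, -2.5]
opening: 0.0226
time_s: 22.7
tool_pos: [0.4644, -0.2724, 0.1918]
tcp_rot: [0.975, -0.219, 0.013, 0.016]
ft_force: [-1.2, 0.4, -2.4]
opening: 0.0225
tcp [ 0.4644 -0.2724  0.192 ] toolx yaw -25.323177085670736 z [ 0.0191 -0.0366 -0.9991] open 0.022594376538347255 [-0.6636  0.0745  1.6242 -0.0173  1.4054  1.3521]
[ 294  179   58  177 9152]
yaw -25.60982824434819 widths [21.9866 21.8316 22.1569 22.2134 22.0211 22.1209 22.6827 22.254  22.2661
 22.1841 22.2098]
axis pt xy [ 0.4703 -0.2766]
pitch -37.51368776767759 z on surface at t [(np.float64(0.516), np.float64(0.2213)), (np.float64(0.542), np.float64(0.2017)), (np.float64(0.576), np.float64(0.1754))] 0.9710445804195804
xy of tmin [ 0.4453 -0.2646  0.221 ] tmax [ 0.4991 -0.2908  0.1754]
```

View pics/w15.png

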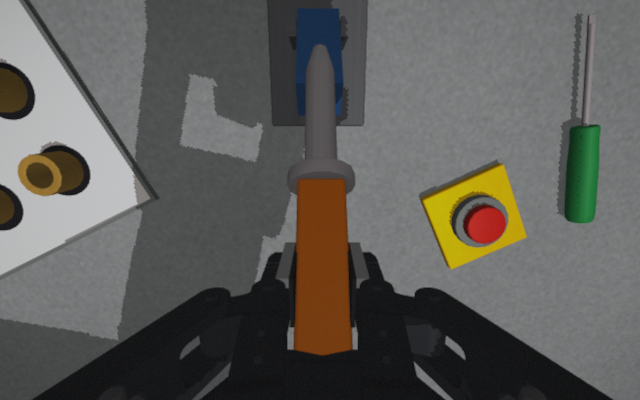

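The shank is above the blue socket, centred (320,80). I lower it with a 20 N grip and watch the pitch.

```bash
python3 -m crank '[{"grip":0.8,"tx":0,"ty":0,"tz":-0.5,"spin":0},{"grip":0.8,"tx":0,"ty":0,"tz":-0.7,"spin":0},{"grip":0.8,"tx":0,"ty":0,"tz":-0.7,"spin":0},{"grip":0.8,"tx":0,"ty":0,"tz":-0.7,"spin":0},{"grip":0.8,"tx":0,"ty":0,"tz":-0.7,"spin":0}]' 20
python3 arb.py w16
```

```text
time_s: 23.25
tool_pos: [0.4653, -0.2732, 0.1594]
tcp_rot: [0.975, -0.22, 0.016, 0.017]
ft_force: [-0.6, 1.0, 3.6]
opening: 0.0227
tcp [ 0.4651 -0.2731  0.1581] toolx yaw -25.338750335282892 z [ 0.0237 -0.0398 -0.9989] open 0.022665494895113623 [-0.664   0.0945  1.673  -0.0173  1.3309  1.3533]
[ 294  173   57  183 9522]
yaw -26.25150992512103 widths [22.0616 22.2278 22.2913 22.2944 21.8306 22.0355 23.0996 21.8603 21.8624
 22.0096 22.4159]
axis pt xy [ 0.4723 -0.2781]
pitch -29.63721801845814 z on surface at t [(np.float64(0.515), np.float64(0.1861)), (np.float64(0.545), np.float64(0.1692)), (np.float64(0.581), np.float64(0.1485))] 0.9731148918294475
xy of tmin [ 0.4444 -0.2637  0.1858] tmax [ 0.5034 -0.2937  0.1485]
```

View pics/w16.png

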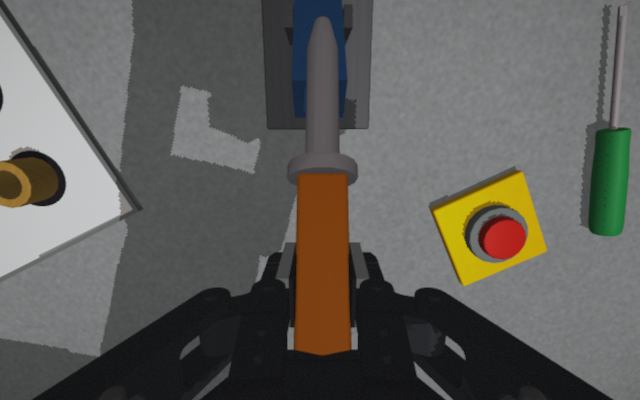

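It pivots as planned (pitch now −29.6°). Continuing.

```bash
python3 -m crank '[{"grip":0.8,"tx":0,"ty":0,"tz":-0.7,"spin":0},{"grip":0.8,"tx":0,"ty":0,"tz":-0.7,"spin":0},{"grip":0.8,"tx":0,"ty":0,"tz":-0.7,"spin":0},{"grip":0.8,"tx":0,"ty":0,"tz":-0.7,"spin":0},{"grip":0.8,"tx":0,"ty":0,"tz":-0.5,"spin":0}]' 20
python3 arb.py w17
```

```text
time_s: 23.8
tool_pos: [0.4659, -0.274, 0.125]
tcp_rot: [0.975, -0.22, 0.018, 0.018]
ft_force: [-0.0, -1.4, 7.1]
opening: 0.0228
tcp [ 0.4657 -0.2739  0.1243] toolx yaw -25.35260277018686 z [ 0.026  -0.0424 -0.9988] open 0.02280241332621805 [-0.6642  0.1212  1.7156 -0.0182  1.2582  1.3548]
[  295   165    56   191 10188]
yaw -25.864760953091036 widths [22.0254 21.9558 21.7876 21.8442 22.2748 22.7766 22.3073 21.9637 22.2623
 22.2781 22.4108]
axis pt xy [ 0.475  -0.2798]
pitch -12.90863229487744 z on surface at t [(np.float64(0.511), np.float64(0.1454)), (np.float64(0.55), np.float64(0.1365)), (np.float64(0.588), np.float64(0.1278))] 0.983510011778563
xy of tmin [ 0.4401 -0.2628  0.1453] tmax [ 0.5092 -0.2965  0.1274]
```

```bash
python3 -m crank '[{"grip":0.8,"tx":0,"ty":0,"tz":-0.5,"spin":0},{"grip":0.8,"tx":0,"ty":0,"tz":-0.5,"spin":0},{"grip":0.8,"tx":0,"ty":0,"tz":-0.4,"spin":0},{"grip":0.8,"tx":0,"ty":0,"tz":-0.2,"spin":0},{"grip":0.8,"tx":0,"ty":0,"tz":0,"spin":0}]' 20
python3 arb.py w18
```

```text
time_s: 24.35
tool_pos: [0.466, -0.2745, 0.1087]
tcp_rot: [0.975, -0.22, 0.018, 0.018]
ft_force: [0.2, 0.7, 4.6]
opening: 0.0225
tcp [ 0.466  -0.2745  0.1088] toolx yaw -25.362157626724834 z [ 0.0269 -0.0437 -0.9987] open 0.022239148767474834 [-0.6645  0.1351  1.7334 -0.0189  1.2249  1.3556]
[  294   166    58   190 10315]
yaw -25.51951440704748 widths [22.3434 21.8444 22.182  22.2609 22.0989 22.7939 22.2856 22.1909 22.4154
 22.1871 22.0229]
axis pt xy [ 0.4752 -0.2803]
pitch -3.3372911856255065 z on surface at t [(np.float64(0.507), np.float64(0.1249)), (np.float64(0.551), np.float64(0.1223)), (np.float64(0.589), np.float64(0.1201))] 0.9857489093553078
xy of tmin [ 0.4368 -0.262   0.1247] tmax [ 0.5103 -0.297   0.1199]
```

View pics/w18.png

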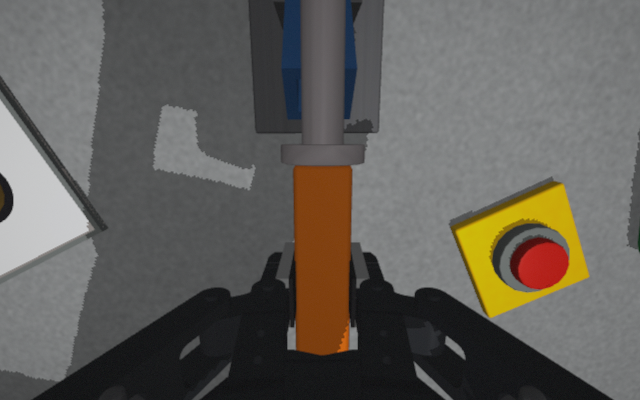

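```bash
cat >> arb.py <<'E'
tb=(S<40)&(abs(w[...,2])<.012)&(V>70);q=w[tb][::7];A=np.c_[q[:,:2],np.ones(len(q))];co=np.linalg.lstsq(A,q[:,2],rcond=None)[0]
print('table slope along d (deg):',np.degrees(np.arctan(co[:2]@d)),'z here',co@[*(s['tool_pos'][:2]),1])
E
python3 -m crank '[{"grip":0.8,"tx":0,"ty":0,"tz":-0.2,"spin":0},{"grip":0.8,"tx":0,"ty":0,"tz":-0.2,"spin":0},{"grip":0.8,"tx":0,"ty":0,"tz":-0.1,"spin":0},{"grip":0.8,"tx":0,"ty":0,"tz":0,"spin":0},{"grip":0.8,"tx":0,"ty":0,"tz":0,"spin":0}]' 20
python3 arb.py w19
```

```text
time_s: 24.9
tool_pos: [0.4661, -0.2746, 0.1049]
tcp_rot: [0.975, -0.22, 0.018, 0.019]
ft_force: [-0.4, 0.8, 4.4]
opening: 0.0226
tcp [ 0.4661 -0.2746  0.1049] toolx yaw -25.354731567830786 z [ 0.0275 -0.0443 -0.9986] open 0.022732809961138304 [-0.6644  0.1386  1.7381 -0.0191  1.2159  1.3557]
[  293   167    59   189 10281]
yaw -25.420270455972172 widths [22.4843 22.3115 21.8581 22.2648 22.0785 23.2214 22.1746 22.3986 22.1193
 21.8876 22.364 ]
axis pt xy [ 0.4752 -0.2803]
pitch -0.9465382847337998 z on surface at t [(np.float64(0.506), np.float64(0.1198)), (np.float64(0.551), np.float64(0.119)), (np.float64(0.588), np.float64(0.1184))] 0.9845345783484097
xy of tmin [ 0.4359 -0.2618  0.1196] tmax [ 0.5103 -0.297   0.1182]
table slope along d (deg): 0.013892354551445869 z here 0.0005416192093337851
```

```bash
python3 -m crank '[{"grip":0.8,"tx":0,"ty":0,"tz":-0.1,"spin":0},{"grip":0.8,"tx":0,"ty":0,"tz":-0.1,"spin":0},{"grip":0.8,"tx":0,"ty":0,"tz":0,"spin":0},{"grip":0.8,"tx":0,"ty":0,"tz":0,"spin":0},{"grip":0.8,"tx":0,"ty":0,"tz":0,"spin":0}]' 20
python3 -m crank '[{"grip":1,"tx":0,"ty":0,"tz":0,"spin":0},{"grip":1,"tx":0,"ty":0,"tz":0,"spin":0},{"grip":1,"tx":0,"ty":0,"tz":0,"spin":0},{"grip":1,"tx":0,"ty":0,"tz":0.3,"spin":0},{"grip":1,"tx":0,"ty":0,"tz":0.5,"spin":0}]' 120
python3 -m crank '[{"grip":1,"tx":0,"ty":0,"tz":1,"spin":0},{"grip":1,"tx":0,"ty":0,"tz":1,"spin":0},{"grip":1,"tx":0,"ty":0,"tz":1,"spin":0},{"grip":1,"tx":0,"ty":0,"tz":0.5,"spin":0},{"grip":1,"tx":0,"ty":0,"tz":0,"spin":0}]' 120
python3 arb.py w20
```

```text
time_s: 25.45
tool_pos: [0.4661, -0.2747, 0.1035]
tcp_rot: [0.975, -0.22, 0.018, 0.019]
ft_force: [0.0, 1.0, 4.1]
opening: 0.0229
time_s: 25.95
tool_pos: [0.4653, -0.2741, 0.1106]
tcp_rot: [0.975, -0.22, 0.017, 0.018]
ft_force: [1.3, -0.3, -2.5]
opening: 0.0219
time_s: 26.45
tool_pos: [0.465, -0.2738, 0.1494]
tcp_rot: [0.975, -0.22, 0.017, 0.018]
ft_force: [-0.5, -0.3, -3.3]
opening: 0.0221
tcp [ 0.4649 -0.2737  0.149 ] toolx yaw -25.347755677810795 z [ 0.0243 -0.0422 -0.9988] open 0.022043401653429856 [-0.6644  0.1005  1.6858 -0.0189  1.3101  1.3539]
[  293   167    59   189 10185]
yaw -25.299630599151335 widths [22.0656 21.6403 21.322  21.7673 21.3813 22.457  22.4683 22.3327 22.2198
 21.9604 22.1852]
axis pt xy [ 0.4741 -0.2795]
pitch -0.8897059049240723 z on surface at t [(np.float64(0.505), np.float64(0.1641)), (np.float64(0.55), np.float64(0.1634)), (np.float64(0.587), np.float64(0.1628))] 0.9854688267059402
xy of tmin [ 0.4346 -0.261   0.164 ] tmax [ 0.5093 -0.2962  0.1627]
table slope along d (deg): 0.040735575243399116 z here 0.0006635107105783201
```

View pics/w20.png

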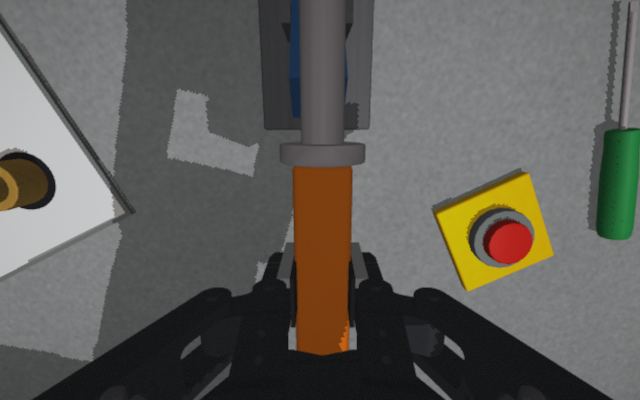

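The arbor is held level within 1° (flange at (322,153), shank straight ahead). I carry it up and across, turning it toward the spindle line.

```bash
python3 -m crank '[{"grip":1,"tx":0,"ty":1,"tz":1,"spin":4},{"grip":1,"tx":0,"ty":2,"tz":1.5,"spin":7},{"grip":1,"tx":0,"ty":3,"tz":1.5,"spin":7},{"grip":1,"tx":0,"ty":3,"tz":1,"spin":7},{"grip":1,"tx":0,"ty":3,"tz":0.5,"spin":7}]' 120
python3 -m crank '[{"grip":1,"tx":0,"ty":3,"tz":0,"spin":7},{"grip":1,"tx":0,"ty":3,"tz":0,"spin":6},{"grip":1,"tx":0,"ty":3,"tz":0,"spin":4},{"grip":1,"tx":0,"ty":3,"tz":0,"spin":0},{"grip":1,"tx":0,"ty":3,"tz":0,"spin":0}]' 120
python3 -m crank '[{"grip":1,"tx":0,"ty":3,"tz":0,"spin":0},{"grip":1,"tx":0,"ty":3,"tz":0,"spin":0},{"grip":1,"tx":0,"ty":3,"tz":0,"spin":0},{"grip":1,"tx":0,"ty":2,"tz":0,"spin":0},{"grip":1,"tx":0,"ty":1,"tz":0,"spin":0}]' 120
python3 arb.py w21
```

```text
time_s: 27.0
tool_pos: [0.4632, -0.1523, 0.2026]
tcp_rot: [0.998, 0.064, 0.018, 0.012]
ft_force: [-0.2, 0.9, -3.2]
opening: 0.0218
time_s: 27.5
tool_pos: [0.4619, 0.0036, 0.2022]
tcp_rot: [0.975, 0.22, 0.02, 0.009]
ft_force: [-0.0, 0.5, -3.0]
opening: 0.022
time_s: 28.0
tool_pos: [0.4601, 0.1306, 0.2005]
tcp_rot: [0.975, 0.221, 0.019, 0.009]
ft_force: [0.1, -0.4, -2.3]
opening: 0.022
tcp [0.4601 0.1311 0.2005] toolx yaw 25.544811551093566 z [ 0.0414 -0.0083 -0.9991] open 0.02168927333398238 [ 0.1253 -0.0589  1.7412 -0.0136  1.4192  1.2525]
[  293   166    59   190 10246]
yaw 25.554211806833933 widths [22.411  21.5838 21.4575 21.5153 21.3407 22.522  22.5492 22.3861 22.1699
 21.9893 22.5513]
axis pt xy [0.4689 0.1342]
pitch -1.341843545847143 z on surface at t [(np.float64(0.437), np.float64(0.2156)), (np.float64(0.483), np.float64(0.2146)), (np.float64(0.52), np.float64(0.2137))] 0.9849697442904548
xy of tmin [0.4296 0.1152 0.2155] tmax [0.5041 0.1509 0.2136]
table slope along d (deg): 0.22593465454259784 z here 0.0010567417431564853
```

View pics/w21.png

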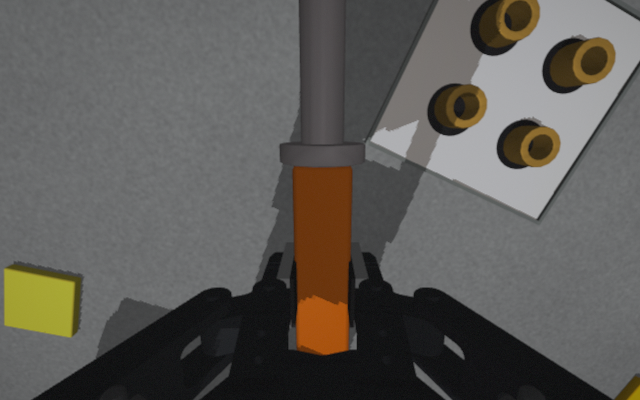

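Now I refine the spindle's pose from plane fits to its faces.

```bash
cat > hs.py <<'E'
from h import *
np.set_printoptions(precision=4,suppress=True)
allp=[]
for n in('scene','side'):
    c=cap(n);w=cloud(c);p=w[~np.isnan(w[...,0])]
    p=p[(p[:,0]>.58)&(p[:,0]<1)&(p[:,1]>.28)&(p[:,1]<.68)]
    yaw=np.radians(24);o=np.array([.640,.409])
    for it in range(3):
        u=np.array([np.cos(yaw),np.sin(yaw)]);v=np.array([-u[1],u[0]])
        X=(p[:,:2]-o)@u;Y=(p[:,:2]-o)@v;Z=p[:,2]
        side=(X>.06)&(X<.21)&(Z>.04)&(Z<.21)&(abs(abs(Y)-.065)<.012)
        if side.sum()<50: break
        f=np.polyfit(X[side],Y[side],1);yaw+=np.arctan(f[0])
    print(n,'side face',side.sum(),'yaw',np.degrees(yaw),'Y med',np.median(Y[side]))
    u=np.array([np.cos(yaw),np.sin(yaw)]);v=np.array([-u[1],u[0]]);X=(p[:,:2]-o)@u;Y=(p[:,:2]-o)@v
    t=(X>.055)&(X<.21)&(abs(Z-.225)<.008);print('  top Y range',np.percentile(Y[t],[.5,99.5]),'X',np.percentile(X[(abs(Z-.225)<.004)],[.5,99.5]),'z',np.median(Z[t]))
    fr=(abs(X-.05)<.012)&(abs(Y)<.06)&(Z>.03)&(Z<.13);print('  front face',fr.sum(),np.median(X[fr]))
    ns=(X>-.01)&(X<.028)&(abs(Y)<.05)&(Z>.14)&(Z<.225);q=np.c_[X,Y,Z][ns];print('  nose n',len(q),'X 1..',np.percentile(q[:,0],[1,5,20,50]),'Y',np.percentile(q[:,1],[1,99]),'Z',np.percentile(q[:,2],[1,99]))
    from scipy.optimize import least_squares
    cy=q[(q[:,0]>.004)]
    r=least_squares(lambda a:np.hypot(cy[:,1]-a[0],cy[:,2]-a[1])-.032,[0,.18],loss='soft_l1',f_scale=.002);print('  nose axis Y,Z',r.x,len(cy))
E
python3 hs.py
```

```text
scene side face 2067 yaw 24.061841943820244 Y med -0.0645393539461276
  top Y range [-0.0675  0.0606] X [0.0376 0.2175] z 0.22574439489747072
  front face 4 0.049978837763008654
  nose n 135 X 1.. [-0.      0.0011  0.005   0.0123] Y [-0.0333  0.0077] Z [0.1586 0.2131]
  nose axis Y,Z [0.0013 0.1802] 111
side side face 3841 yaw 24.09755432200244 Y med 0.06407524662094558
  top Y range [-0.0623  0.0649] X [0.0424 0.2177] z 0.22503131026714862
  front face 571 0.051161983015491456
  nose n 557 X 1.. [0.0001 0.0006 0.0012 0.0087] Y [-0.0258  0.0318] Z [0.1552 0.2119]
  nose axis Y,Z [-0.0012  0.1791] 345
```

The spindle pose is confirmed: yaw 24.1°, nose (0.640,0.409,0.180). I move to the staging point, with the tip about 7 cm short.

```bash
python3 -m crank '[{"grip":1,"tx":-0.2,"ty":1.5,"tz":0,"spin":-1.5},{"grip":1,"tx":-0.2,"ty":2.5,"tz":0,"spin":0},{"grip":1,"tx":-0.2,"ty":2.5,"tz":0,"spin":0},{"grip":1,"tx":-0.2,"ty":2.5,"tz":0,"spin":0},{"grip":1,"tx":-0.2,"ty":2.5,"tz":0,"spin":0}]' 120
python3 -m crank '[{"grip":1,"tx":-0.2,"ty":2.5,"tz":-0.5,"spin":0},{"grip":1,"tx":-0.2,"ty":2,"tz":-0.5,"spin":0},{"grip":1,"tx":-0.1,"ty":1,"tz":-0.5,"spin":0},{"grip":1,"tx":0,"ty":0.5,"tz":-0.3,"spin":0},{"grip":1,"tx":0,"ty":0,"tz":0,"spin":0}]' 120
cat > ext.py <<'E'
from h import *
import sys
np.set_printoptions(precision=4,suppress=True)
yaw=np.radians(24.08);u=np.array([np.cos(yaw),np.sin(yaw)]);v=np.array([-u[1],u[0]]);o=np.array([.640,.409])
for n in('scene','side'):
    c=cap(n);w=cloud(c)
    x,y=[int(t) for t in proj(c,np.array([.56,.37,.18]))]
    x0,y0=max(0,x-70),max(0,y-55)
    cv2.imwrite(f'pics/{sys.argv[1]}{n}.png',cv2.resize(c['img'][y0:y0+110,x0:x0+140,::-1],None,fx=5,fy=5,interpolation=cv2.INTER_CUBIC))
    X=(w[...,:2]-o)@u;Y=(w[...,:2]-o)@v;Z=w[...,2]
    m=(X>-.20)&(X<-.012)&(abs(Y)<.03)&(abs(Z-.18)<.04)
    q=np.c_[X[m],Y[m],Z[m]];print(n,len(q),'tip X max',np.sort(q[:,0])[-6:])
    for a in np.arange(-.18,-.02,.015):
        s=q[(q[:,0]>=a)&(q[:,0]<a+.015)]
        if len(s)>3: print('  X %.3f n %d Y %.4f..%.4f Z %.4f..%.4f'%(a+.0075,len(s),*np.percentile(s[:,1],[3,97]),*np.percentile(s[:,2],[3,97])))
E
python3 arb.py w22; python3 ext.py e1
```

```text
time_s: 28.65
tool_pos: [0.4517, 0.2397, 0.2004]
tcp_rot: [0.979, 0.203, 0.019, 0.011]
ft_force: [-0.3, -0.9, -2.0]
opening: 0.0217
time_s: 29.15
tool_pos: [0.4483, 0.2989, 0.1811]
tcp_rot: [0.979, 0.201, 0.019, 0.011]
ft_force: [0.7, -0.1, -1.8]
opening: 0.0218
tcp [0.4483 0.2986 0.1813] toolx yaw 23.23239146999054 z [ 0.0414 -0.0146 -0.999 ] open 0.021787738023137243 [ 0.4629  0.087   1.6328 -0.0321  1.3913  1.6339]
[  293   166    59   190 10189]
yaw 23.28881430296081 widths [21.9488 21.6357 21.3121 21.7677 21.4139 22.3919 22.5508 22.3847 22.2053
 21.901  22.4627]
axis pt xy [0.4573 0.3021]
pitch -1.4657517492568752 z on surface at t [(np.float64(0.496), np.float64(0.1963)), (np.float64(0.542), np.float64(0.1951)), (np.float64(0.578), np.float64(0.1942))] 0.9865541269997056
xy of tmin [0.4173 0.2849 0.1961] tmax [0.4932 0.3173 0.194 ]
table slope along d (deg): -0.03658731947128981 z here 0.0006447701856975592
scene 113 tip X max [-0.0777 -0.0773 -0.0747 -0.0741 -0.0733 -0.0715]
  X -0.172 n 8 Y -0.0297..-0.0152 Z 0.1918..0.1962
  X -0.157 n 21 Y -0.0289..-0.0121 Z 0.1668..0.2019
  X -0.142 n 16 Y -0.0300..-0.0231 Z 0.1746..0.1914
  X -0.127 n 14 Y -0.0293..-0.0193 Z 0.1771..0.1929
  X -0.112 n 15 Y -0.0297..-0.0169 Z 0.1735..0.1905
  X -0.097 n 7 Y -0.0299..-0.0216 Z 0.1780..0.1901
  X -0.082 n 12 Y -0.0291..-0.0208 Z 0.1756..0.1906
  X -0.067 n 4 Y -0.0276..-0.0242 Z 0.1803..0.1869
side 572 tip X max [-0.0705 -0.0702 -0.0684 -0.068  -0.0677 -0.0677]
  X -0.172 n 94 Y -0.0284..-0.0069 Z 0.1731..0.1986
  X -0.157 n 70 Y -0.0271..-0.0056 Z 0.1756..0.1998
  X -0.142 n 56 Y -0.0281..-0.0137 Z 0.1785..0.1903
  X -0.127 n 56 Y -0.0289..-0.0141 Z 0.1802..0.1908
  X -0.112 n 56 Y -0.0264..-0.0137 Z 0.1763..0.1900
  X -0.097 n 55 Y -0.0264..-0.0150 Z 0.1750..0.1900
  X -0.082 n 46 Y -0.0270..-0.0155 Z 0.1759..0.1887
  X -0.067 n 17 Y -0.0269..-0.0190 Z 0.1775..0.1865
```

View pics/e1side.png

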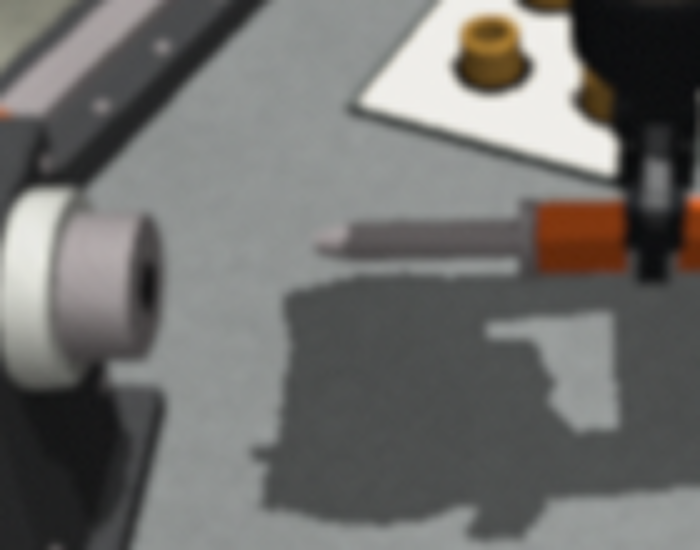

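View pics/e1scene.png

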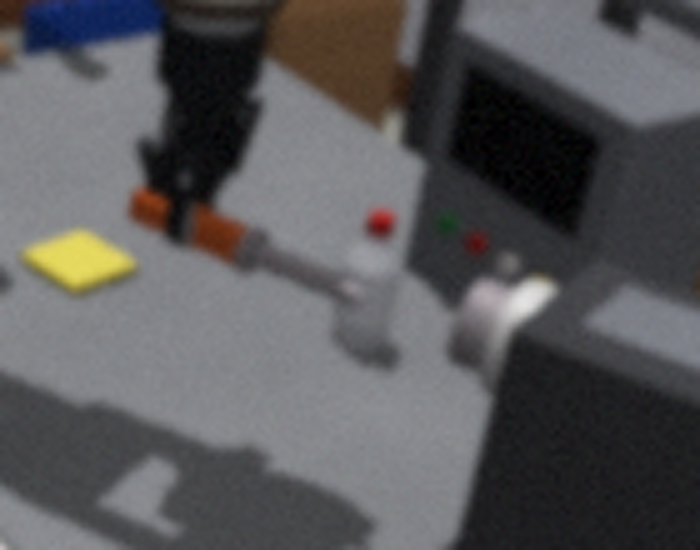

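The side view shows the tip at (325,243) of the crop, pointing at the bore (150,285), about 2.2 cm off the line. Correcting sideways and yaw first, then approaching.

```bash
python3 -m crank '[{"grip":1,"tx":-0.3,"ty":0.7,"tz":0,"spin":0.8},{"grip":1,"tx":-0.3,"ty":0.7,"tz":0,"spin":0},{"grip":1,"tx":-0.3,"ty":0.7,"tz":0,"spin":0},{"grip":1,"tx":0,"ty":0,"tz":0,"spin":0},{"grip":1,"tx":0,"ty":0,"tz":0,"spin":0}]' 120
python3 -m crank '[{"grip":1,"tx":0.5,"ty":0.2,"tz":0,"spin":0},{"grip":1,"tx":0.7,"ty":0.3,"tz":0,"spin":0},{"grip":1,"tx":0.5,"ty":0.2,"tz":0,"spin":0},{"grip":1,"tx":0.3,"ty":0.1,"tz":0,"spin":0},{"grip":1,"tx":0,"ty":0,"tz":0,"spin":0}]' 120
python3 arb.py w23; python3 ext.py e2
python3 - <<'E'
from h import *
s=arm.get_state()['tool_pos'];y=np.radians(24.08);d=s[:2]-[.640,.409];print('tcp X,Y',d@[np.cos(y),np.sin(y)],d@[-np.sin(y),np.cos(y)])
E
```

```text
time_s: 29.8
tool_pos: [0.439, 0.3206, 0.1829]
tcp_rot: [0.978, 0.208, 0.02, 0.011]
ft_force: [0.2, 0.5, -3.0]
opening: 0.0221
time_s: 30.3
tool_pos: [0.4614, 0.3291, 0.1827]
tcp_rot: [0.978, 0.208, 0.02, 0.011]
ft_force: [0.3, 0.1, -1.9]
opening: 0.0217
tcp [0.4611 0.329  0.1827] toolx yaw 24.004743525520666 z [ 0.0436 -0.0131 -0.999 ] open 0.02183419103973846 [ 0.5017  0.1425  1.5683 -0.033   1.3989  1.6592]
[  293   167    59   189 10196]
yaw 24.009018477105155 widths [21.8004 21.6692 21.3561 21.5267 21.3285 22.4063 22.5247 22.3527 22.1816
 21.9299 22.5109]
axis pt xy [0.4703 0.3325]
pitch -1.3172413812829749 z on surface at t [(np.float64(0.521), np.float64(0.1978)), (np.float64(0.567), np.float64(0.1968)), (np.float64(0.604), np.float64(0.1959))] 0.9852883483719106
xy of tmin [0.4304 0.3149 0.1976] tmax [0.5059 0.3482 0.1958]
table slope along d (deg): -0.09625841052626909 z here 0.0005802246267686188
scene 311 tip X max [-0.0529 -0.052  -0.05   -0.0485 -0.0475 -0.0474]
  X -0.172 n 34 Y -0.0141..0.0097 Z 0.1744..0.1985
  X -0.157 n 31 Y -0.0138..0.0101 Z 0.1737..0.1974
  X -0.1
[... 228 characters left out ...]
4 Z 0.1784..0.1918
  X -0.067 n 19 Y -0.0099..0.0030 Z 0.1775..0.1918
  X -0.052 n 16 Y -0.0085..0.0032 Z 0.1768..0.1902
side 702 tip X max [-0.0479 -0.0474 -0.0464 -0.0461 -0.0457 -0.0456]
  X -0.172 n 98 Y -0.0072..0.0130 Z 0.1736..0.1968
  X -0.157 n 105 Y -0.0080..0.0129 Z 0.1731..0.1964
  X -0.142 n 120 Y -0.0098..0.0180 Z 0.1741..0.2004
  X -0.127 n 54 Y -0.0033..0.0167 Z 0.1789..0.1999
  X -0.112 n 56 Y -0.0028..0.0092 Z 0.1801..0.1919
  X -0.097 n 56 Y -0.0028..0.0095 Z 0.1802..0.1926
  X -0.082 n 61 Y -0.0056..0.0096 Z 0.1764..0.1916
  X -0.067 n 57 Y -0.0049..0.0091 Z 0.1770..0.1918
  X -0.052 n 42 Y -0.0032..0.0084 Z 0.1788..0.1896
tcp X,Y -0.1962895379645081 6.971027120371244e-05
```

View pics/e2side.png

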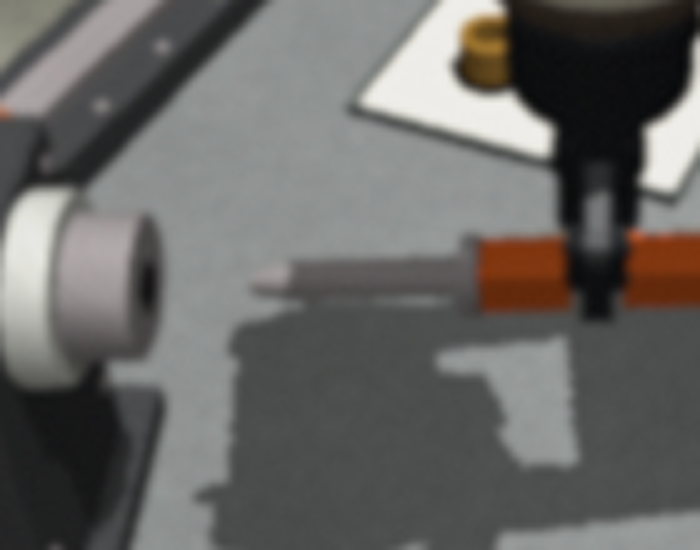

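```bash
python3 -m crank '[{"grip":1,"tx":0.2,"ty":0.1,"tz":-0.1,"spin":0},{"grip":1,"tx":0.2,"ty":0.1,"tz":-0.1,"spin":0},{"grip":1,"tx":0,"ty":0,"tz":0,"spin":0},{"grip":1,"tx":0,"ty":0,"tz":0,"spin":0},{"grip":1,"tx":0,"ty":0,"tz":0,"spin":0}]' 120
python3 -m crank '[{"grip":1,"tx":0,"ty":0,"tz":0,"spin":0},{"grip":1,"tx":0,"ty":0,"tz":0,"spin":0},{"grip":1,"tx":0,"ty":0,"tz":0,"spin":0},{"grip":1,"tx":0,"ty":0,"tz":0,"spin":0},{"grip":1,"tx":0,"ty":0,"tz":0,"spin":0}]' 120
python3 arb.py w24; python3 ext.py e3
python3 - <<'E'
from h import *
st=arm.get_state();s=st['tool_pos'];y=np.radians(24.08);d=s[:2]-[.640,.409];print('tcp X,Y',d@[np.cos(y),np.sin(y)],d@[-np.sin(y),np.cos(y)],abs(st['qd']).max())
for n in('scene','side'):
    c=cap(n,'f'+n)
    print(n,[r[:2] for r in rings(c) if r[2]<30 and .5<r[0]<.75 and abs(r[1])<.1])
E
```

```text
time_s: 30.95
tool_pos: [0.4647, 0.3311, 0.1808]
tcp_rot: [0.978, 0.208, 0.02, 0.011]
ft_force: [0.2, 0.6, -3.2]
opening: 0.0219
time_s: 31.45
tool_pos: [0.4647, 0.3311, 0.1809]
tcp_rot: [0.978, 0.208, 0.02, 0.011]
ft_force: [-0.6, -0.1, -3.8]
opening: 0.0221
tcp [0.4646 0.3311 0.1809] toolx yaw 24.02985553902277 z [ 0.044  -0.0128 -0.999 ] open 0.021779239043845062 [ 0.5019  0.1516  1.5616 -0.0329  1.3961  1.659 ]
[  293   167    59   189 10186]
yaw 23.99776565480281 widths [22.1747 21.6268 21.4841 21.5001 21.3219 22.43   22.4427 22.3675 22.1905
 21.9499 22.4557]
axis pt xy [0.4736 0.3344]
pitch -1.2635606925225031 z on surface at t [(np.float64(0.525), np.float64(0.196)), (np.float64(0.571), np.float64(0.195)), (np.float64(0.608), np.float64(0.1942))] 0.9854702532888278
xy of tmin [0.4338 0.3166 0.1958] tmax [0.5092 0.3503 0.194 ]
table slope along d (deg): -0.10903534743840375 z here 0.0005724389867564159
scene 328 tip X max [-0.0481 -0.0475 -0.0453 -0.0444 -0.0443 -0.0425]
  X -0.172 n 39 Y -0.0206..0.0125 Z 0.1728..0.2163
  X -0.157 n 32 Y -0.0129..0.0067 Z 0.1739..0.1972
  X -0
[... 391 characters left out ...]
418 -0.0418 -0.0414 -0.0414]
  X -0.172 n 74 Y -0.0104..0.0174 Z 0.1731..0.1949
  X -0.157 n 106 Y -0.0079..0.0136 Z 0.1706..0.1950
  X -0.142 n 114 Y -0.0074..0.0176 Z 0.1707..0.1972
  X -0.127 n 77 Y -0.0054..0.0180 Z 0.1750..0.1991
  X -0.112 n 56 Y -0.0037..0.0105 Z 0.1766..0.1906
  X -0.097 n 56 Y -0.0025..0.0096 Z 0.1774..0.1902
  X -0.082 n 56 Y -0.0023..0.0103 Z 0.1777..0.1910
  X -0.067 n 56 Y -0.0035..0.0099 Z 0.1779..0.1901
  X -0.052 n 48 Y -0.0027..0.0084 Z 0.1766..0.1887
  X -0.037 n 10 Y -0.0007..0.0070 Z 0.1798..0.1859
tcp X,Y -0.19189458835476014 0.00040783767268927064 0.00223500670891077
scene [(0.602, 0.0347), (0.6026, -0.0502), (0.6843, 0.0324), (0.6861, -0.0497)]
side []
```

View pics/fside.png

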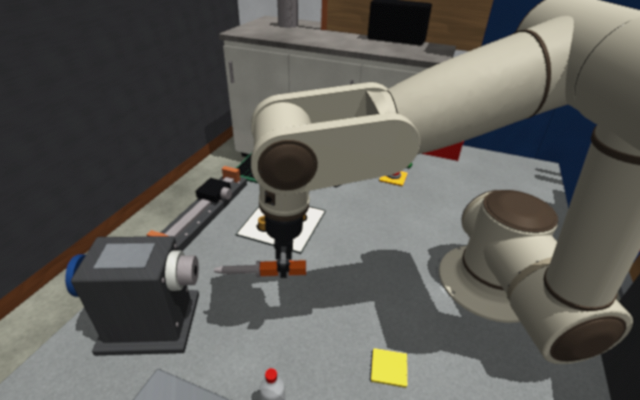

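View pics/fscene.png

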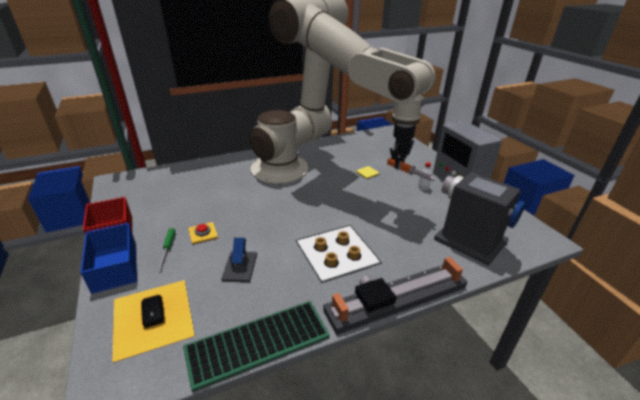

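The final views show the arbor at (265,268) in the side view, in line with the nose at (190,268). The scene view shows the four rings in a square at about (338,250). The arm is still, so I hand the job in.

```bash
python3 -c "
from rig import arm
print(arm.sign_off())"
```

```text
the job is handed in; nothing more can be done
None
```

The job is handed in, at about 32 s of the 70 s allowed. The sign-off gave no verdict.

**Rings:** Both loose rings were lowered until they touched the tray, then released on the near marks. In the scene and side views taken just after placing, all four sat in the 85 mm square to about 2 mm. The last scene view read the same. The last side view gave no ring readings because the arm hid the tray.

**Arbor:** I drew it out along the slope. The moves can't tilt the tool, so I levelled it by letting it pivot in a 20 N grip with the shank resting on the stand's top mouth edge. I then gripped it at 120 N and carried it to the spindle line.

**Last checks:**
- **Tip position:** it is about 41 mm short of the nose (the two views read 41 and 42.5 mm), within about 1 mm sideways and in height of the line.
- **Direction:** yaw is 24.0° against the spindle's 24.1°.
- **Level:** it is not perfect. The arbor points 1.3° tip-down, which I left as it was.
- **Stillness:** the arm was still at hand-in. I saw no sign of contact with the spindle unit.
- **Things to leave alone:** the screwdriver, bottle and emergency stop look undisturbed in the final pictures, judged by eye only.

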